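# Hang a primed casting behind the anti-jump lip of the drying rail

## Robot

A 6-joint arm with a two-finger parallel gripper is mounted at the origin on the work surface. World frame = base frame: x ahead of the robot, y to its left, z up, the work surface at z = 0. Lengths are in m, angles in degrees, forces in N, time in s.
With the tool pointing down it reaches from about 0.425 to 1.125 m from the base axis. Payload 14.9 kg.
Tool frame: the origin (TCP) lies at the very end of the fingers, on their centre line; the grasp point (between the pads) lies bot.pinch_z behind it (bot.pinch_z is the distance from the TCP to the grasp point, in m); z points along the fingers, x is the direction in which the jaws open and shut, and the axes are right-handed (so a half turn about z gives the same grasp; the last joint's range is limited). The gripper opens to 91 mm and grips with 3 to 60 N. Pads are 32 mm wide; open, the fingers measure 118 mm over their backs; the gripper's body (76 mm by 178 mm) begins 60 mm behind the grasp point.
Start: joints at [-74.674, 21.709, 99.362, -0, 58.929, -1.908], TCP at [0.207, -0.669, 0.214] pointing down, gripper open.
Joint ranges: [-158.91, 158.91], [-42.39, 125.64], [0.06, 152.35], [-60.88, 240.88], [17.5, 164.5], [-176.32, 176.32]. Speed limits (degrees/s): [108.29, 108.29, 136.94, 180, 180, 180].

## Interface

Orientations are given as [roll, pitch, yaw] about the fixed x, y, z axes, in that order (R = Rz(yaw) Ry(pitch) Rx(roll)).
In Python, from rig import bot gives the robot as it stands.
- The arm moves only by the tool jog_arm, never from a script. Its argument "deltas" is a list of rows, each an object of numbers: "x", "y", "z": the shift along the tool's x, y, z in units of 0.04 m (1.0 is 0.04 m); "wx", "wy", "wz": the turn, a rotation vector about the tool's x, y, z in units of 6 degrees (1.0 is 6 degrees). In form: [{"x": .., "y": .., "z": .., "wx": .., "wy": .., "wz": ..}, ...]. A call has exactly 5 rows; each row shifts and turns the commanded pose from where the row before left it, along the tool's axes as they then stand; what a row does not reach is not made up. A row lasts 1/12 s, in which the tool goes at most 41.7 mm and 7.16 degrees, less where a joint would pass 70% of its speed; a pose out of reach is approached as far as the arm can. A call with a number of a shift or a turn outside -1 to 1 is refused whole. A call with a gripper value outside its range is refused whole. "fingers" is the opening, from -1 (shut) to 1 (fully open), set as the call begins (left out, the last holds). The fingers move at their own pace and stop on an object; the grip force is fixed at half the most. Time passes only in rows, so rows that do not move let the fingers close, or fill a call up. It gives the time, the measured TCP pose, the force and the opening at its end, in the units of the state.
- bot.state(): the state, without advancing time (a new reading comes with each control period).
- bot.grab_frame(name): name is "scene" or "side" or "wrist"; returns (picture, depth): 480x640x3 uint8, red, green, blue; 480x640 float32, m along the optical axis (not along the pixel's ray), 0 where there is no reading.
- bot.camera_params(name): a dict with "fx", "fy", "cx", "cy" (pixels), "k1" (the pictures are not rectified: a ray, as slopes to the right and down, at radius r is drawn at 1 + k1 r^2 times it, then the intrinsics apply), "R" (3x3) and "t" (3): a world point X has camera coordinates R X + t; the wrist camera has in their place "tool_from_camera" (4x4, takes a point from camera to tool coordinates, whose origin is the TCP and whose axes are the tool frame's). Camera axes: x right, y down, z forward; pixel columns grow to the right and rows downward; lengths in m; the calibration is good to about 2 mm. A picture is of the moment at which its call begins: read the wrist's pose just before it. camera_params takes no time and is no camera call.
- bot.job_done(): hands the job in, once; it reports no verdict.
Trained networks look in the newest picture that a camera, given by its name, has taken for a name from the list of things; names that differ only in an ending like _2 or _b are one class to them, and where a whole thing is asked for, a point or a joint stands for the part that bears it (a point fixed in the world has none). Each returns a list of dicts, best first, with "confidence" (0 to 1); they miss things now and then, are a little off and sometimes report something else, mostly with a low value. They report only what shows in the picture. A call takes as long as a camera call. They do not tell look-alikes from the thing itself.
- bot.look_for(camera, name): "location" ([x, y, z] in m, in world coordinates, good to about 4 mm: the middle of the surface that is visible of it).
The state is a dict: "time": time; "joint_positions": joint angles; "qvel": joint speeds; "effort": joint torques, N m; "tcp_pos": TCP position; "orientation": TCP orientation; "contact_force": force on the tool from outside, world axes, zero at the start; "torque": the same for the moment, N m; "width": finger opening in m.
Only numpy, scipy, OpenCV 4.12 (cv2) and the standard library are available. Lean on these libraries where they do the work, as an engineer would, in place of code of your own. Each camera call takes 0.05 s, during which the arm holds its last target.

## Task

Hang the primed casting on the spray rail by its hook: lower the hook into the open run of the channel, near the end cap where the run begins, slide it along the channel floor up to the anti-jump lip, then lift it over the lip and lower it until it drops fully home in the pocket behind, and let go. Do it gently, never ramming the hook against the rail, and leave the other things on the bench where they are.

Things in the scene. Friction and masses are not known exactly. Their poses are not given: they have to be found in the camera images.
- carrier: Loose grey primed casting, 0.28 to 0.46 kg, 60 x 50 x 30 mm (x, y, z), a low round boss on top (to z 42), standing on the bench; a bare steel hook rises from its -x edge. Origin: centre of the underside, z up. Upright leg of the hook (mm, this frame): x -30..-22, up to z 141; then a bridge x -51..-22, z 133..141, down to the foot. Hook 22 wide in y. Hung and let go, it leans up to 4 degrees.
- foot (a point): Centre of the underside of the hook's downward foot, at (-46.5, 0, 105) mm in the carrier's frame. Foot: x -51..-42, z 105..133, 22 wide in y. The throat between foot and leg is 12 wide (x -42..-30), open downward. Axes as the carrier's.
- post (a point): Where to grip: point on the axis of the square upright grip post on the hook's bridge, 15 mm below its top, at (-36, 0, 168) mm in the carrier's frame. Post 18 x 18 mm, z 141..183; grip it from above on either pair of sides.
- rail: Fixed aluminium spray rail, 490 mm long along its y, on dark end posts. Origin: centre of its underside at bench level, z up; +x looks away from the robot. Channel open upward, x -8..8 mm, between two walls 6 thick with tops at z 154; the +x wall runs on down outside as a plain skirt to z 30. Dark caps (top z 160) cover its ends (y > 130, y < -140). Over 22 N between carrier and rail is ramming.
- wall_top (a point): Middle of the top edge of the rail's +x wall beside the open run, at (11, 75, 154) mm in the rail's frame. The hook straddles this wall: wall in the throat, foot in the channel, casting hanging outside on the +x side. Square to the rail with the wall midway in the throat, the carrier's origin is at rail x = 47, the foot at x = 0.5, with 3 mm play either way.
- run (a point): On the floor of the channel's open run, at (0, 75, 136) mm in the rail's frame. The open run's floor is at z 136, from the cap at y = 130 down to the anti-jump lip. Set the foot down here, at least 40 mm to the +y side of the rail's middle, then slide it towards -y.
- lip_zone (a point): Fixed mark at (0, -50, 146) mm in the rail's frame, NOT the lip: the lip's middle is anywhere within 50 mm of it along y, unmeasured; feel for it. Lip: bar across the channel, 10 long in y, top z 146. Behind it (-y): pocket 28 long, floor z 130 (6 below the open run; home = foot on this floor), then a stop bar, top z 160. All clamped as one, does not give.
- spray_can: Bystander: spray can, 64 mm across, 170 tall, origin at its underside.
- filler_tin: Bystander: low bare tin, 84 mm across, 75 tall, origin at its underside.
- tape_roll: Bystander: yellow roll of tape lying flat, 96 mm across, 24 high, origin at its underside.
- spanner: Bystander: open-ended spanner 170 mm long, lying on the bench.
- flat_brush: Bystander: brush 180 mm long, lying on the bench.
- washer_dish: Bystander: black dish 90 mm across, 30 high, origin at its underside.
- offcut: Bystander: wood offcut 120 x 70 x 22 mm, origin at its underside.
There are look-alikes about, which are no part of the job. Leave any pink or purple look-alike of the carrier alone.

How it is judged (in metres and radians):
On the way, in this order (a step that is already met when the one before it is completed fails the run):
1. the hook's foot is down on the floor of the open run, at least 35 mm to the +y side of the rail's middle (y of foot in the frame of rail between 0.035 and 0.15 m and z of foot in the frame of rail between 0.133 and 0.1405 m and x of foot in the frame of rail between -0.008 and 0.008 m), for 0.1 s.
2. the foot has been run along low in the channel, below the top of the lip, to the stretch where the lip is (y of foot in the frame of rail between -0.095 and 0.02 m and z of foot in the frame of rail between 0.1345 and 0.1425 m and x of foot in the frame of rail between -0.008 and 0.008 m), for 0.1 s.
At the end, for the whole second after the job is handed in: The carrier hangs on the rail, released and at rest, within 0.15 rad of upright, its foot in the pocket behind the lip and within 3 mm of the pocket floor (lower than the open run's floor) (z of foot in the frame of rail between 0.125 and 0.133 m and y of foot in the frame of rail between -0.13 and -0.01 m and x of foot in the frame of rail between -0.008 and 0.008 m and angle between carrier's own z axis and vertical below 0.15 rad and linear speed of carrier below 0.03 m/s); the robot touches nothing.
It fails at once if the carrier rammed against the rail (over 22 N) (contact force between carrier and rail above 22 N).
It fails at once if a bystander pushed more than 20 mm (distance of any of spray_can, filler_tin, tape_roll, spanner, flat_brush, washer_dish, offcut from where it was at the start of the episode above 0.02 m).
It also fails if it takes over 58 s, if anything falls off the work surface, if the arm or the gripper's body presses on something with over 40 N, if the wrist force passes 120 N, or if a joint passes its speed limit or range.

## Working session

There is one attempt and no reset: what is moved stays moved. The work goes in short steps, Python scripts to look and compute and a tool call to move; the robot and the scene stay as the last step left them, time stands still between calls to the robot, and variables do not carry over. Pictures are saved under pics/ and viewed, and the job is handed in when it is done.

Besides the shell and the picture viewer there is one more tool, called after "Request:" as name([rows], argument=value, ...), one row to a line, values as JSON. jog_arm: Moves the arm, as the interface text tells. Shifts and turns lie within -1 to 1; 1 stands for 0.04 m of shift or 6 degrees of turn. Its arguments: {"type":"object","properties":{"deltas":{"type":"array"},"fingers":{"type":"number"}},"required":["deltas"]}

```bash
mkdir -p pics; ls; python3 - <<'E'
from rig import bot
import cv2
print(bot.state(), bot.pinch_z)
for c in ["scene","side"]:
    p,d=bot.grab_frame(c); cv2.imwrite(f"pics/{c}0.png",p[:,:,::-1])
    import numpy as np; np.save(f"pics/{c}0_d.npy",d); np.save(f"pics/{c}0_p.npy",p)
    print(c,bot.camera_params(c))
    for n in ["carrier","rail","post"]:
        print(n,bot.look_for(c,n))
print(bot.camera_params("wrist"))
print(bot.state()["time"])
E
```

```text
pics
{'time': 0.0, 'joint_positions': array([-7.46725899e+01,  2.17377259e+01,  9.93959160e+01, -2.68159168e-05,
        5.89296851e+01, -1.90856225e+00]), 'qvel': array([ 0.01018413,  0.02758515,  0.16411737,  0.13285814,  0.02406636,
       -0.00652343]), 'effort': array([-3.25461180e-03, -7.63731337e+01, -4.34374630e+01,  6.49797474e-02,
        4.24867391e-02, -6.66808432e-05]), 'tcp_pos': array([ 0.20729579, -0.66817851,  0.21329524]), 'orientation': array([-1.79997914e+02,  6.32926814e-02, -7.27640126e+01]), 'contact_force': array([-1.12571418,  0.57571071,  0.31102975]), 'torque': array([-0.01255547,  0.00710917, -0.00572705]), 'width': 0.09091810360853111} 0.0188
scene {'fx': 469.0199141583791, 'fy': 469.0199141583791, 'cx': 319.35532622963444, 'cy': 244.91726419190908, 'k1': -0.0848656904022001, 'R': array([[ 0.50038999,  0.86571837,  0.01189846],
       [ 0.68440281, -0.38709673, -0.61785833],
       [-0.53028545,  0.31731346, -0.78619941]]), 't': array([-0.30327279, -0.34396617,  1.39814861])}
carrier [{'location': [0.6727, -0.0057, 0.0443], 'confidence': 0.94}, {'location
[... 1058 characters left out ...]
nfidence': 0.65}]
post [{'location': [0.6612, 0.0061, 0.0398], 'confidence': 0.73}, {'location': [0.6352, -0.1696, 0.0482], 'confidence': 0.58}, {'location': [0.473, 0.1114, 0.1301], 'confidence': 0.33}]
{'fx': 332.2384558274775, 'fy': 332.2384558274775, 'cx': 317.33028921494304, 'cy': 240.78407327647452, 'k1': -0.03472231555696205, 'tool_from_camera': array([[ 9.99999455e-01,  9.24294602e-04,  4.85478615e-04,
        -3.25036102e-04],
       [-1.01938905e-03,  9.64850660e-01,  2.62796814e-01,
        -7.41412461e-02],
       [-2.25512686e-04, -2.62797165e-01,  9.64851076e-01,
        -1.70233025e-01],
       [ 0.00000000e+00,  0.00000000e+00,  0.00000000e+00,
         1.00000000e+00]])}
0.4
```

View pics/scene0.png

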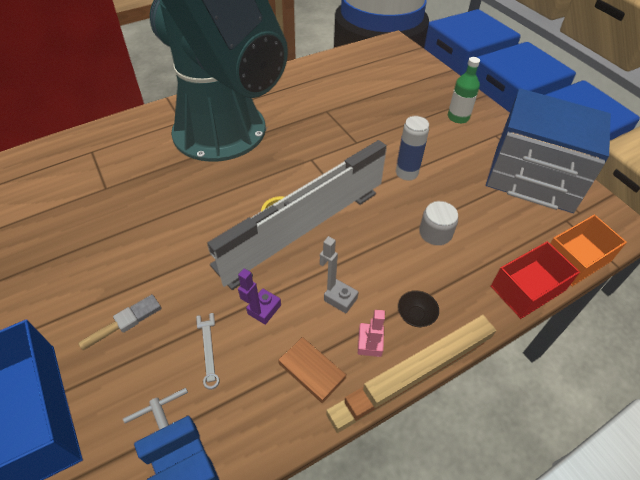

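View pics/side0.png

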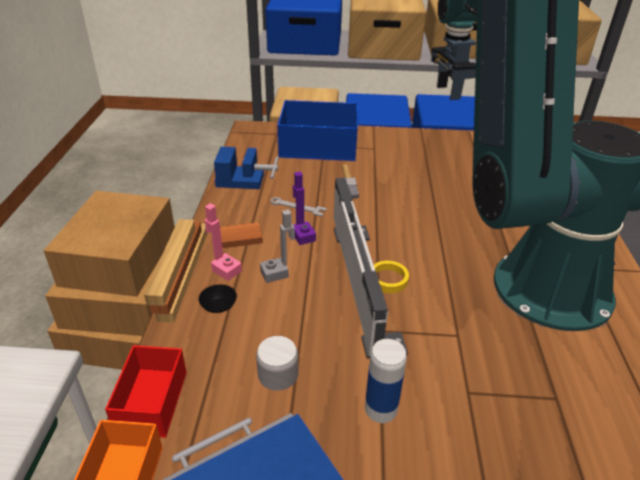

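The grey carrier is at scene (338,280). The purple look-alike is at (260,295) and the pink one at (372,335), so only the grey one fits. Next I'll measure it from depth and check with a crop.

```bash
cat > h.py <<'E'
import numpy as np, cv2
from rig import bot
from scipy.spatial.transform import Rotation as Ro
def cloud(cam,d,tcp=None):
    P=bot.camera_params(cam)
    K=np.array([[P['fx'],0,P['cx']],[0,P['fy'],P['cy']],[0,0,1]])
    v,u=np.mgrid[0:480,0:640]
    uv=np.stack([u.ravel(),v.ravel()],1).astype(np.float64)[:,None]
    n=cv2.undistortPoints(uv,K,np.array([P['k1'],0,0,0,0.]))[:,0]
    z=d.ravel(); X=np.c_[n*z[:,None],z]
    if cam=='wrist':
        T=P['tool_from_camera']; X=X@T[:3,:3].T+T[:3,3]
        pos,ori=tcp; X=X@Ro.from_euler('xyz',ori,degrees=True).as_matrix().T+pos
    else: X=(X-P['t'])@P['R']
    X[z==0]=np.nan
    return X.reshape(480,640,3)
def project(cam,X,tcp=None):
    P=bot.camera_params(cam); X=np.atleast_2d(X)
    if cam=='wrist':
        T=P['tool_from_camera'];pos,ori=tcp
        X=(X-pos)@Ro.from_euler('xyz',ori,degrees=True).as_matrix(); X=(X-T[:3,3])@T[:3,:3]
    else: X=X@P['R'].T+P['t']
    K=np.array([[P['fx'],0,P['cx']],[0,P['fy'],P['cy']],[0,0,1]])
    return cv2.projectPoints(X,np.zeros(3),np.zeros(3),K,np.array([P['k1'],0,0,0,0.]))[0][:,0]
E
python3 - <<'E'
from h import *
for c in ["scene","side"]:
    d=np.load(f"pics/{c}0_d.npy");p=np.load(f"pics/{c}0_p.npy")
    X=cloud(c,d)
    x,y,z=X[...,0],X[...,1],X[...,2]
    print(c,"bench z",np.nanmedian(z[(x>0.55)&(x<0.8)&(abs(y)<.3)&(z<.02)]))
    # rail top
    m=(x>0.4)&(x<0.6)&(abs(y)<.35)&(z>0.148)&(z<.165)
    Q=X[m]; mu=Q[:,:2].mean(0); w,V=np.linalg.eigh(np.cov((Q[:,:2]-mu).T)); dr=V[:,1]*np.sign(V[1,1])
    print("rail top n",len(Q),"mu",mu,"yaw",np.degrees(np.arctan2(-dr[0],dr[1])), "s range",np.percentile((Q[:,:2]-mu)@dr,[0,.5,99.5,100]), np.sqrt(w))
    s=(Q[:,:2]-mu)@dr; 
    print("z hist",np.histogram(Q[:,2],bins=np.arange(.148,.166,.002)))
    # grey carrier post
    g=p.astype(int); sat=g.max(2)-g.min(2)
    m=(x>0.56)&(x<0.72)&(y>-.09)&(y<.09)&(z>.145)&(z<.2)&(sat<30)
    Q=X[m]; print("post",len(Q),Q.mean(0),Q.min(0),Q.max(0), np.argwhere(m).mean(0)[::-1])
    for lo,hi in [(.024,.034),(.037,.046),(.13,.145),(.178,.19)]:
        m=(x>0.56)&(x<0.74)&(y>-.09)&(y<.09)&(z>lo)&(z<hi)&(sat<30); Q=X[m]
        if len(Q)>5: print(lo,hi,len(Q),Q.mean(0),np.percentile(Q,2,axis=0),np.percentile(Q,98,axis=0))
p=np.load("pics/scene0_p.npy")[:,:,::-1]
cv2.imwrite("pics/crop1.png",cv2.resize(p[130:330,200:400],(800,800)[:2],interpolation=cv2.INTER_CUBIC)[:600])
E
```

```text
scene bench z 0.0013391338242626115
rail top n 2298 mu [ 0.49481619 -0.00075726] yaw 11.14629124754487 s range [-0.21305194 -0.212219    0.27503943  0.35880827] [0.00962259 0.15119357]
z hist (array([173, 169, 236, 341, 207, 246, 581, 321,  24]), array([0.148, 0.15 , 0.152, 0.154, 0.156, 0.158, 0.16 , 0.162, 0.164,
       0.166]))
post 201 [ 0.6553676  -0.00981565  0.17076765] [ 0.6416914  -0.01830069  0.14521201] [0.66396606 0.00396256 0.18726416] [328.70646766 246.34328358]
0.024 0.034 396 [0.68779803 0.00427035 0.03077604] [ 0.65715145 -0.02281591  0.02532703] [0.71785728 0.03658199 0.03369666]
0.037 0.046 127 [0.68752539 0.00886067 0.0426011 ] [ 0.65983614 -0.01297905  0.03726146] [0.70347095 0.02375394 0.04569816]
0.13 0.145 104 [ 0.65760397 -0.01028841  0.13949856] [ 0.64184469 -0.02264762  0.13068634] [0.66748335 0.00542114 0.14460116]
0.178 0.19 81 [ 0.65331147 -0.0079188   0.18360279] [ 0.64348775 -0.01735943  0.17906664] [0.66231776 0.00188405 0.18662147]
side bench z 0.001344216681264486
rail top n 1549 mu [0.47753071 0.07326218] yaw 11.220685262964528 s range [-0.28963114
[... 154 characters left out ...]
154, 0.156, 0.158, 0.16 , 0.162, 0.164,
       0.166]))
post 130 [ 0.65148777 -0.0021749   0.16730773] [ 0.64119951 -0.01391515  0.14540619] [0.66099899 0.01064792 0.18622894] [286.5        218.70769231]
0.024 0.034 236 [0.68187267 0.01652739 0.03013507] [ 0.65315722 -0.01595135  0.02478509] [0.71404268 0.03971814 0.03375555]
0.037 0.046 71 [0.68532969 0.01103058 0.04235031] [ 0.65667211 -0.00784736  0.03759712] [0.70133708 0.02331214 0.04539139]
0.13 0.145 68 [ 0.65069961 -0.00176285  0.13868822] [ 0.63686361 -0.01187252  0.13046648] [0.66559769 0.01006036 0.14414871]
0.178 0.19 38 [ 0.65160908 -0.00394046  0.18264785] [ 0.6432097  -0.0129718   0.17827256] [0.66016995 0.00538086 0.18615594]
```

View pics/crop1.png

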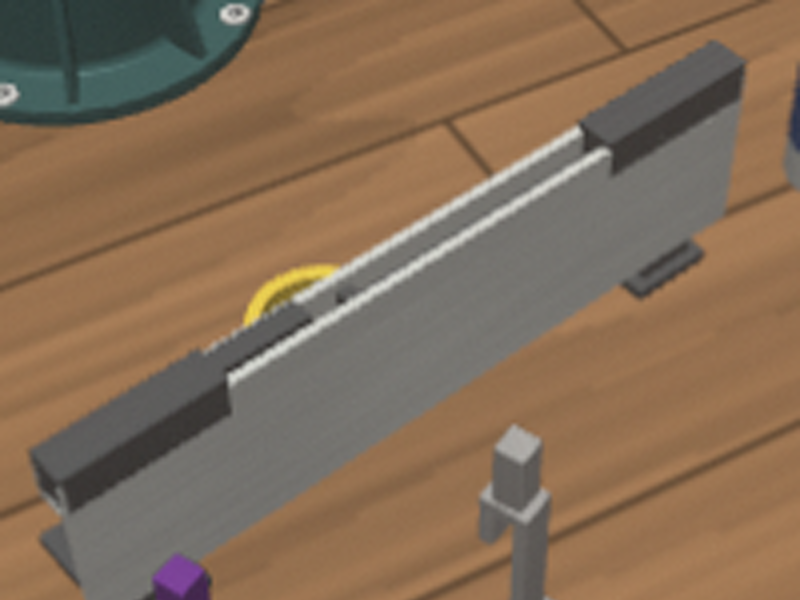

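Crop shows the grey carrier with its hook at crop (515,500). The rail's open run goes from the upper cap (600,150) down to the lip near (345,295), with the stop and cap beyond. Now I'll move to a viewing pose above them.

```bash
cat >> h.py <<'E'
def plan(pos,rpy,tp,tyaw,n):
    """rows from pose to target (tool down), linear"""
    R0=Ro.from_euler('xyz',rpy,degrees=True); R1=Ro.from_euler('xyz',[180,0,tyaw],degrees=True)
    rv=(R0.inv()*R1).as_rotvec(); rows=[]
    R=R0;p=np.array(pos,float);tp=np.array(tp,float)
    for i in range(n):
        # tool axes as they stand (before the turn)
        d=R.inv().apply((tp-p)/(n-i)); w=(R.inv()*R1).as_rotvec(degrees=True)/(n-i)
        u=np.round(d/.04,2); v=np.round(w/6,2)
        rows.append(dict(zip(["x","y","z","wx","wy","wz"],[*map(float,u),*map(float,v)])))
        p=p+R.apply(u*.04); R=R*Ro.from_rotvec(v*6,degrees=True)
        assert np.linalg.norm(u*.04)<.0417 and abs(u).max()<=1 and abs(v).max()<=1,(u,v)
    import json
    for i in range(0,n,5): print(json.dumps(rows[i:i+5]))
    print("end",p.round(4),R.as_euler('xyz',degrees=True).round(2))
E
python3 - <<'E'
from h import *
s=bot.state(); plan(s['tcp_pos'],s['orientation'],[.55,.05,.38],11.2,25)
E
```

```text
[{"x": -0.58, "y": -0.54, "z": -0.17, "wx": -0.0, "wy": 0.0, "wz": -0.56}, {"x": -0.55, "y": -0.57, "z": -0.17, "wx": -0.0, "wy": 0.0, "wz": -0.56}, {"x": -0.52, "y": -0.61, "z": -0.17, "wx": -0.0, "wy": 0.0, "wz": -0.56}, {"x": -0.48, "y": -0.63, "z": -0.17, "wx": -0.0, "wy": 0.0, "wz": -0.56}, {"x": -0.44, "y": -0.66, "z": -0.17, "wx": -0.0, "wy": 0.0, "wz": -0.56}]
[{"x": -0.4, "y": -0.69, "z": -0.17, "wx": -0.0, "wy": 0.0, "wz": -0.56}, {"x": -0.36, "y": -0.71, "z": -0.16, "wx": -0.0, "wy": 0.0, "wz": -0.56}, {"x": -0.32, "y": -0.73, "z": -0.17, "wx": -0.0, "wy": 0.0, "wz": -0.56}, {"x": -0.28, "y": -0.75, "z": -0.16, "wx": -0.0, "wy": 0.0, "wz": -0.56}, {"x": -0.23, "y": -0.76, "z": -0.17, "wx": -0.0, "wy": 0.0, "wz": -0.56}]
[{"x": -0.19, "y": -0.77, "z": -0.16, "wx": -0.0, "wy": 0.0, "wz": -0.56}, {"x": -0.14, "y": -0.78, "z": -0.17, "wx": -0.0, "wy": 0.0, "wz": -0.56}, {"x": -0.1, "y": -0.79, "z": -0.16, "wx": -0.0, "wy": 0.0, "wz": -0.56}, {"x": -0.05, "y": -0.8, "z": -0.17, "wx": -0.0, "wy": 0.0, "wz": -0.56}, {"x": -0.0, "y": -0.8, "z": -0.16, "wx": -0.0, "wy": 0.0, "wz": -0.56}]
[{"x": 0.04, "y": -0.8, "z": -0.17, "wx": -0.0, "wy": 0.0, "wz": -0.56}, {"x": 0.09, "y": -0.79, "z": -0.16, "wx": -0.0, "wy": 0.0, "wz": -0.56}, {"x": 0.13, "y": -0.78, "z": -0.17, "wx": -0.0, "wy": 0.0, "wz": -0.56}, {"x": 0.18, "y": -0.78, "z": -0.16, "wx": -0.0, "wy": 0.0, "wz": -0.56}, {"x": 0.23, "y": -0.76, "z": -0.17, "wx": -0.0, "wy": 0.0, "wz": -0.56}]
[{"x": 0.27, "y": -0.75, "z": -0.16, "wx": -0.0, "wy": 0.0, "wz": -0.56}, {"x": 0.31, "y": -0.73, "z": -0.17, "wx": -0.0, "wy": 0.0, "wz": -0.56}, {"x": 0.36, "y": -0.71, "z": -0.16, "wx": -0.0, "wy": 0.0, "wz": -0.56}, {"x": 0.4, "y": -0.69, "z": -0.17, "wx": -0.0, "wy": -0.0, "wz": -0.56}, {"x": 0.43, "y": -0.67, "z": -0.16, "wx": -0.0, "wy": -0.0, "wz": -0.55}]
end [0.5499 0.05   0.3799] [-179.99   -0.     11.17]
```

Request:
jog_arm([
  {"x": -0.5,"y": -0.5,"z": -0.5,"wz": -0.56},
  {"x": -0.55,"y": -0.57,"z": -0.5,"wz": -0.56},
  {"x": -0.52,"y": -0.61,"z": -0.5,"wz": -0.56},
  {"x": -0.48,"y": -0.63,"z": -0.5,"wz": -0.56},
  {"x": -0.44,"y": -0.66,"z": -0.5,"wz": -0.56},
])

```text
validation failed for argument at $.de...
```

Request:
jog_arm([
  {"x": -0.4,"y": -0.69,"z": -0.17,"wz": -0.56},
  {"x": -0.36,"y": -0.71,"z": -0.17,"wz": -0.56},
  {"x": -0.32,"y": -0.73,"z": -0.17,"wz": -0.56},
  {"x": -0.28,"y": -0.75,"z": -0.17,"wz": -0.56},
  {"x": -0.23,"y": -0.76,"z": -0.17,"wz": -0.56},
])

```text
validation failed for argument at $.de...
```

Request:
jog_arm([
  {"x": -0.19,"y": -0.77,"z": -0.1,"wz": -0.56},
  {"x": -0.14,"y": -0.78,"z": -0.1,"wz": -0.56},
  {"x": -0.1,"y": -0.79,"z": -0.1,"wz": -0.56},
  {"x": -0.05,"y": -0.8,"z": -0.1,"wz": -0.56},
  {"x": 0,"y": -0.8,"z": -0.1,"wz": -0.56},
])

```text
validation failed for argument at $.de...
```

Request:
jog_arm([
  {"x": 0.04,"y": -0.8,"z": 0,"wz": -0.56},
  {"x": 0.09,"y": -0.79,"z": 0,"wz": -0.56},
  {"x": 0.13,"y": -0.78,"z": 0,"wz": -0.56},
  {"x": 0.18,"y": -0.78,"z": 0,"wz": -0.56},
  {"x": 0.23,"y": -0.76,"z": 0,"wz": -0.56},
])

```text
validation failed for argument at $.de...
```

Request:
jog_arm([
  {"x": 0.27,"y": -0.75,"z": 0,"wz": -0.56},
  {"x": 0.31,"y": -0.73,"z": 0,"wz": -0.56},
  {"x": 0.36,"y": -0.71,"z": 0,"wz": -0.56},
  {"x": 0.4,"y": -0.69,"z": 0,"wz": -0.56},
  {"x": 0.43,"y": -0.67,"z": 0,"wz": -0.55},
])

```text
validation failed for argument at $.de...
```

Request:
jog_arm([
  {},
  {},
  {},
  {},
  {},
])

```text
validation failed for argument at $.de...
```

```bash
python3 - <<'E'
from h import *
s=bot.state(); print(s['time'],s['tcp_pos'],s['orientation'],s['contact_force'],s['qvel'])
p,d=bot.grab_frame("wrist"); cv2.imwrite("pics/w1.png",p[:,:,::-1])
np.save("pics/w1_p.npy",p);np.save("pics/w1_d.npy",d);np.save("pics/w1_t.npy",np.array([s['tcp_pos'],s['orientation']]))
E
```

```text
0.4 [ 0.20737063 -0.6685538   0.21385219] [-1.79998712e+02  6.98380454e-03 -7.27670812e+01] [-0.69482352  0.04458209 -0.62980009] [-0.01360768  0.00550578 -0.11549883  0.0160993   0.00337569  0.05291867]
```

View pics/w1.png

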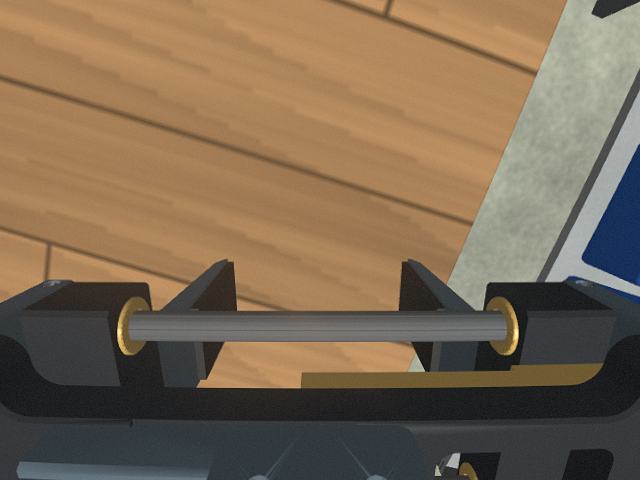

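```bash
python3 - <<'E'
from h import *
s=bot.state(); plan(s['tcp_pos'],s['orientation'],[.56,-.06,.42],11.2,20)
E
```

```text
[{"x": -0.6, "y": -0.65, "z": -0.26, "wx": -0.0, "wy": 0.0, "wz": -0.7}, {"x": -0.55, "y": -0.69, "z": -0.26, "wx": -0.0, "wy": 0.0, "wz": -0.7}, {"x": -0.49, "y": -0.73, "z": -0.26, "wx": -0.0, "wy": 0.0, "wz": -0.7}, {"x": -0.44, "y": -0.76, "z": -0.26, "wx": -0.0, "wy": 0.0, "wz": -0.7}, {"x": -0.38, "y": -0.79, "z": -0.26, "wx": -0.0, "wy": 0.0, "wz": -0.7}]
[{"x": -0.33, "y": -0.82, "z": -0.26, "wx": -0.0, "wy": 0.0, "wz": -0.7}, {"x": -0.26, "y": -0.84, "z": -0.26, "wx": -0.0, "wy": 0.0, "wz": -0.7}, {"x": -0.2, "y": -0.85, "z": -0.26, "wx": -0.0, "wy": 0.0, "wz": -0.7}, {"x": -0.14, "y": -0.87, "z": -0.26, "wx": -0.0, "wy": 0.0, "wz": -0.7}, {"x": -0.08, "y": -0.88, "z": -0.26, "wx": -0.0, "wy": 0.0, "wz": -0.7}]
[{"x": -0.01, "y": -0.88, "z": -0.26, "wx": -0.0, "wy": 0.0, "wz": -0.7}, {"x": 0.05, "y": -0.88, "z": -0.25, "wx": -0.0, "wy": 0.0, "wz": -0.7}, {"x": 0.12, "y": -0.87, "z": -0.26, "wx": -0.0, "wy": 0.0, "wz": -0.7}, {"x": 0.18, "y": -0.86, "z": -0.25, "wx": -0.0, "wy": 0.0, "wz": -0.7}, {"x": 0.24, "y": -0.84, "z": -0.26, "wx": -0.0, "wy": 0.0, "wz": -0.7}]
[{"x": 0.31, "y": -0.82, "z": -0.25, "wx": -0.0, "wy": 0.0, "wz": -0.7}, {"x": 0.36, "y": -0.8, "z": -0.26, "wx": -0.0, "wy": 0.0, "wz": -0.7}, {"x": 0.42, "y": -0.77, "z": -0.25, "wx": -0.0, "wy": 0.0, "wz": -0.7}, {"x": 0.48, "y": -0.74, "z": -0.26, "wx": -0.0, "wy": 0.0, "wz": -0.7}, {"x": 0.53, "y": -0.7, "z": -0.25, "wx": -0.0, "wy": 0.0, "wz": -0.69}]
end [ 0.5599 -0.0599  0.4199] [-179.99    0.     11.17]
```

Request:
jog_arm([
  {"x": 0,"y": 0,"z": -0.7,"wx": 0,"wy": 0,"wz": 0},
  {"x": -0.3,"y": -0.3,"z": -0.7,"wx": 0,"wy": 0,"wz": -0.5},
  {"x": -0.54,"y": -0.63,"z": -0.4,"wx": 0,"wy": 0,"wz": -0.7},
  {"x": -0.52,"y": -0.65,"z": -0.3,"wx": 0,"wy": 0,"wz": -0.7},
  {"x": -0.47,"y": -0.7,"z": -0.3,"wx": 0,"wy": 0,"wz": -0.7},
])

```text
time: 0.87
tcp_pos: [0.2624, -0.564, 0.3109]
orientation: [180.0, -0.0, -57.0]
contact_force: [0.6, 0.3, 0.2]
width: 0.0915
```

```bash
python3 - <<'E'
from h import *
s=bot.state(); print(s['time'],s['tcp_pos'],s['orientation'],s['joint_positions']);plan(s['tcp_pos'],s['orientation'],[.56,-.06,.42],11.2,20)
E
```

```text
0.8667 [ 0.26240993 -0.56399564  0.31085268] [ 1.79993364e+02 -4.17811843e-02 -5.69975408e+01] [-6.71958631e+01  8.99057350e+00  1.04909767e+02  9.48558962e-04
  6.60573635e+01 -1.01987046e+01]
[{"x": -0.33, "y": -0.66, "z": -0.14, "wx": 0.0, "wy": -0.0, "wz": -0.57}, {"x": -0.29, "y": -0.67, "z": -0.14, "wx": 0.0, "wy": -0.0, "wz": -0.57}, {"x": -0.24, "y": -0.69, "z": -0.14, "wx": 0.0, "wy": -0.0, "wz": -0.57}, {"x": -0.2, "y": -0.7, "z": -0.14, "wx": 0.0, "wy": -0.0, "wz": -0.57}, {"x": -0.16, "y": -0.71, "z": -0.14, "wx": 0.0, "wy": -0.0, "wz": -0.57}]
[{"x": -0.12, "y": -0.72, "z": -0.14, "wx": 0.0, "wy": -0.0, "wz": -0.57}, {"x": -0.08, "y": -0.73, "z": -0.14, "wx": 0.0, "wy": -0.0, "wz": -0.57}, {"x": -0.03, "y": -0.73, "z": -0.13, "wx": 0.0, "wy": -0.0, "wz": -0.57}, {"x": 0.01, "y": -0.73, "z": -0.14, "wx": 0.0, "wy": -0.0, "wz": -0.57}, {"x": 0.06, "y": -0.73, "z": -0.13, "wx": 0.0, "wy": -0.0, "wz": -0.57}]
[{"x": 0.1, "y": -0.73, "z": -0.14, "wx": 0.0, "wy": -0.0, "wz": -0.57}, {"x": 0.14, "y": -0.72, "z": -0.13, "wx": 0.0, "wy": -0.0, "wz": -0.57}, {"x": 0.18, "y": -0.71, "z": -0.14, "wx": 0.0, "wy": -0.0, "wz": -0.57}, {"x": 0.23, "y": -0.69, "z": -0.13, "wx": 0.0, "wy": -0.0, "wz": -0.57}, {"x": 0.27, "y": -0.68, "z": -0.14, "wx": 0.0, "wy": -0.0, "wz": -0.56}]
[{"x": 0.31, "y": -0.66, "z": -0.13, "wx": 0.0, "wy": -0.0, "wz": -0.57}, {"x": 0.35, "y": -0.65, "z": -0.14, "wx": 0.0, "wy": -0.0, "wz": -0.56}, {"x": 0.38, "y": -0.62, "z": -0.13, "wx": 0.0, "wy": -0.0, "wz": -0.57}, {"x": 0.42, "y": -0.6, "z": -0.14, "wx": 0.0, "wy": -0.0, "wz": -0.56}, {"x": 0.45, "y": -0.58, "z": -0.13, "wx": 0.01, "wy": -0.0, "wz": -0.57}]
end [ 0.56   -0.0599  0.4198] [-1.7998e+02 -1.0000e-02  1.1220e+01]
```

Request:
jog_arm([
  {"x": -0.33,"y": -0.66,"z": -0.14,"wx": 0,"wy": 0,"wz": -0.57},
  {"x": -0.29,"y": -0.67,"z": -0.14,"wx": 0,"wy": 0,"wz": -0.57},
  {"x": -0.24,"y": -0.69,"z": -0.14,"wx": 0,"wy": 0,"wz": -0.57},
  {"x": -0.2,"y": -0.7,"z": -0.14,"wx": 0,"wy": 0,"wz": -0.57},
  {"x": -0.16,"y": -0.71,"z": -0.14,"wx": 0,"wy": 0,"wz": -0.57},
])

```text
time: 1.28
tcp_pos: [0.3374, -0.4381, 0.3383]
orientation: [180.0, -0.0, -39.9]
contact_force: [0.6, -1.3, 0.2]
width: 0.0912
```

Request:
jog_arm([
  {"x": -0.12,"y": -0.72,"z": -0.14,"wx": 0,"wy": 0,"wz": -0.57},
  {"x": -0.08,"y": -0.73,"z": -0.14,"wx": 0,"wy": 0,"wz": -0.57},
  {"x": -0.03,"y": -0.73,"z": -0.14,"wx": 0,"wy": 0,"wz": -0.57},
  {"x": 0.01,"y": -0.73,"z": -0.14,"wx": 0,"wy": 0,"wz": -0.57},
  {"x": 0.06,"y": -0.73,"z": -0.14,"wx": 0,"wy": 0,"wz": -0.57},
])

```text
time: 1.7
tcp_pos: [0.412, -0.3123, 0.3664]
orientation: [180.0, -0.0, -22.8]
contact_force: [-0.1, -0.8, -0.2]
width: 0.0911
```

Request:
jog_arm([
  {"x": 0.1,"y": -0.73,"z": -0.14,"wx": 0,"wy": 0,"wz": -0.57},
  {"x": 0.14,"y": -0.72,"z": -0.14,"wx": 0,"wy": 0,"wz": -0.57},
  {"x": 0.18,"y": -0.71,"z": -0.14,"wx": 0,"wy": 0,"wz": -0.57},
  {"x": 0.23,"y": -0.69,"z": -0.14,"wx": 0,"wy": 0,"wz": -0.57},
  {"x": 0.27,"y": -0.68,"z": -0.14,"wx": 0,"wy": 0,"wz": -0.57},
])

```text
time: 2.12
tcp_pos: [0.487, -0.1863, 0.3944]
orientation: [180.0, -0.0, -5.7]
contact_force: [0.1, -0.6, 0.6]
width: 0.0911
```

Request:
jog_arm([
  {"x": 0.31,"y": -0.66,"z": -0.14,"wx": 0,"wy": 0,"wz": -0.57},
  {"x": 0.35,"y": -0.65,"z": -0.14,"wx": 0,"wy": 0,"wz": -0.57},
  {"x": 0.38,"y": -0.62,"z": -0.14,"wx": 0,"wy": 0,"wz": -0.57},
  {"x": 0.42,"y": -0.6,"z": -0.14,"wx": 0,"wy": 0,"wz": -0.57},
  {"x": 0.45,"y": -0.58,"z": -0.14,"wx": 0,"wy": 0,"wz": -0.57},
])

```text
time: 2.53
tcp_pos: [0.5614, -0.0602, 0.4223]
orientation: [180.0, -0.0, 11.4]
contact_force: [0.1, -0.6, -0.1]
width: 0.091
```

Request:
jog_arm([
  {"x": 0,"y": 0,"z": 0,"wx": 0,"wy": 0,"wz": 0},
  {"x": 0,"y": 0,"z": 0,"wx": 0,"wy": 0,"wz": 0},
  {"x": 0,"y": 0,"z": 0,"wx": 0,"wy": 0,"wz": 0},
  {"x": 0,"y": 0,"z": 0,"wx": 0,"wy": 0,"wz": 0},
  {"x": 0,"y": 0,"z": 0,"wx": 0,"wy": 0,"wz": 0},
])

```text
time: 2.95
tcp_pos: [0.5605, -0.0624, 0.4218]
orientation: [-180.0, 0.0, 11.2]
contact_force: [-0.2, -0.5, 1.0]
width: 0.0912
```

```bash
python3 - <<'E'
from h import *
s=bot.state(); print(s['time'],s['tcp_pos'],s['orientation'],s['contact_force'],s['qvel'])
p,d=bot.grab_frame("wrist"); cv2.imwrite("pics/w2.png",p[:,:,::-1])
np.save("pics/w2_p.npy",p);np.save("pics/w2_d.npy",d);np.save("pics/w2_t.npy",np.array([s['tcp_pos'],s['orientation']]))
E
```

```text
2.95 [ 0.56052307 -0.06241538  0.42178746] [-1.79999554e+02  1.25821556e-02  1.11501801e+01] [-0.23174603 -0.46541293  0.96456282] [-0.09723288 -0.04145998 -0.15705631 -0.03295446 -0.08326     0.04902317]
```

View pics/w2.png

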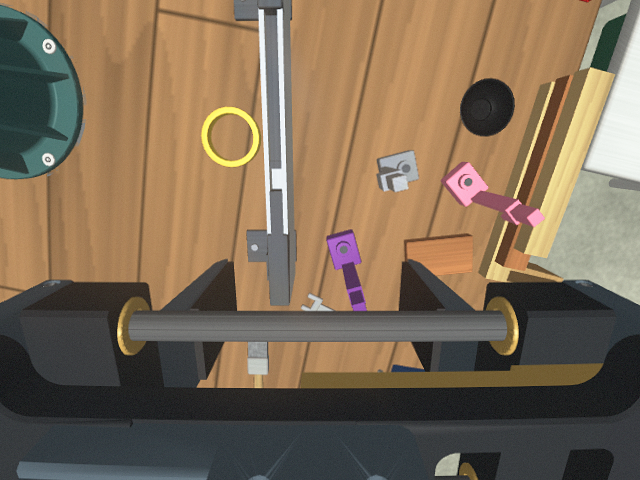

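Wrist view: rail vertical at column ~278, with a bright block (maybe the lip) near (277,178). The grey carrier is at (397,170). Next is the fine measurement.

```bash
python3 - <<'E'
from h import *
p=np.load("pics/w2_p.npy");d=np.load("pics/w2_d.npy");t=np.load("pics/w2_t.npy")
X=cloud("wrist",d,t); x,y,z=X[...,0],X[...,1],X[...,2]
print("bench",np.nanmedian(z[(z<.02)&(z>-.02)]))
r=np.arange(480)[:,None]+0*x; ok=(r<275)
yaw=np.radians(11.17); ex=np.array([np.cos(yaw),np.sin(yaw)]);ey=np.array([-np.sin(yaw),np.cos(yaw)])
c0=np.array([.495,0.])
q=(X[...,:2]-c0)@np.c_[ex,ey]  # rail-like coords
a,b=q[...,0],q[...,1]
near=ok&(abs(a)<.04)
# walls & caps edges per b bin
for lo in np.arange(-.26,.27,.02):
    m=near&(b>=lo)&(b<lo+.02)&(z>.147)&(z<.17)
    if m.sum()>5: print("%.2f"%lo,m.sum(),"a",np.percentile(a[m],[1,50,99]).round(4),"z",np.percentile(z[m],[10,50,90]).round(4))
# channel profile
print("channel")
m0=near&(abs(a)<.02)
for lo in np.arange(-.17,.16,.01):
    m=m0&(b>=lo)&(b<lo+.01)&(abs(a-np.nan_to_num(0))<.004)
    if m.sum()>2: print("%.2f"%lo,m.sum(),np.percentile(z[m],[10,50,90]).round(4), np.mean(p[m]).round(0))
big=cv2.resize(p[0:310,220:330][:,:,::-1],None,fx=2.6*0.75,fy=2.6*.75,interpolation=cv2.INTER_CUBIC)
a1=cv2.resize(p[140:270,230:320][:,:,::-1],None,fx=4.5,fy=4.5,interpolation=cv2.INTER_CUBIC)
b1=cv2.resize(p[120:220,350:430][:,:,::-1],None,fx=4.5,fy=4.5,interpolation=cv2.INTER_CUBIC)
h=585; out=np.zeros((h,a1.shape[1]+b1.shape[1],3),np.uint8); out[:a1.shape[0],:a1.shape[1]]=a1; out[:b1.shape[0],a1.shape[1]:]=b1
cv2.imwrite("pics/w2c.png",out); print(out.shape)
E
```

```text
bench -0.00045635247704062243
-0.18 87 a [-0.0148 -0.0008  0.0121] z [0.1576 0.1593 0.1603]
-0.16 289 a [-0.0159 -0.0017  0.012 ] z [0.1582 0.1592 0.1603]
-0.14 297 a [-0.0153 -0.0012  0.012 ] z [0.158  0.1593 0.1604]
-0.12 313 a [-0.0161 -0.0019  0.0119] z [0.1532 0.1591 0.1603]
-0.10 310 a [-0.0157 -0.0012  0.0116] z [0.1528 0.1586 0.1602]
-0.08 329 a [-0.0162 -0.0011  0.0117] z [0.1526 0.1584 0.16  ]
-0.06 258 a [-0.0163 -0.002   0.0113] z [0.1523 0.1538 0.1598]
-0.04 159 a [-0.0161  0.0061  0.0116] z [0.1519 0.1533 0.1543]
-0.02 176 a [-0.0167 -0.0106  0.0115] z [0.1508 0.1534 0.1545]
-0.00 170 a [-0.0167 -0.0108  0.0112] z [0.1519 0.1533 0.1545]
0.02 181 a [-0.017   0.0052  0.0112] z [0.1517 0.1533 0.1547]
0.04 182 a [-0.0168 -0.0111  0.011 ] z [0.1517 0.1533 0.1543]
0.06 195 a [-0.0171  0.0048  0.011 ] z [0.1511 0.1532 0.1543]
0.08 195 a [-0.0175 -0.0114  0.0107] z [0.152  0.1535 0.1546]
0.10 200 a [-0.0169  0.0049  0.0107] z [0.1515 0.1533 0.1545]
0.12 206 a [-0.0167 -0.0107  0.0104] z [0.1521 0.1533 0.1545]
0.14 209 a [-0.0167 -0.0109  0.0104] z [0.151  0.1533 0.1545]
0.16 27
[... 614 characters left out ...]
1299 0.1443] 211.0
-0.02 46 [0.1369 0.1449 0.1461] 121.0
-0.01 41 [0.1347 0.1359 0.1369] 124.0
0.00 44 [0.1346 0.1358 0.1364] 125.0
0.01 42 [0.1348 0.1357 0.1369] 130.0
0.02 43 [0.1344 0.1359 0.137 ] 127.0
0.03 41 [0.1345 0.1353 0.1366] 122.0
0.04 43 [0.1343 0.1354 0.1367] 121.0
0.05 54 [0.1342 0.1352 0.1362] 128.0
0.06 42 [0.1345 0.1355 0.1366] 123.0
0.07 40 [0.1344 0.1354 0.1365] 120.0
0.08 46 [0.1341 0.1355 0.1365] 121.0
0.09 49 [0.1344 0.1354 0.1367] 127.0
0.10 45 [0.1343 0.1354 0.1362] 123.0
0.11 44 [0.134  0.1355 0.1367] 122.0
0.12 46 [0.1346 0.1356 0.1369] 124.0
0.13 44 [0.1341 0.1351 0.1365] 128.0
0.14 48 [0.1342 0.1355 0.1364] 119.0
0.15 47 [0.134  0.1352 0.1362] 124.0
(585, 765, 3)
```

View pics/w2c.png

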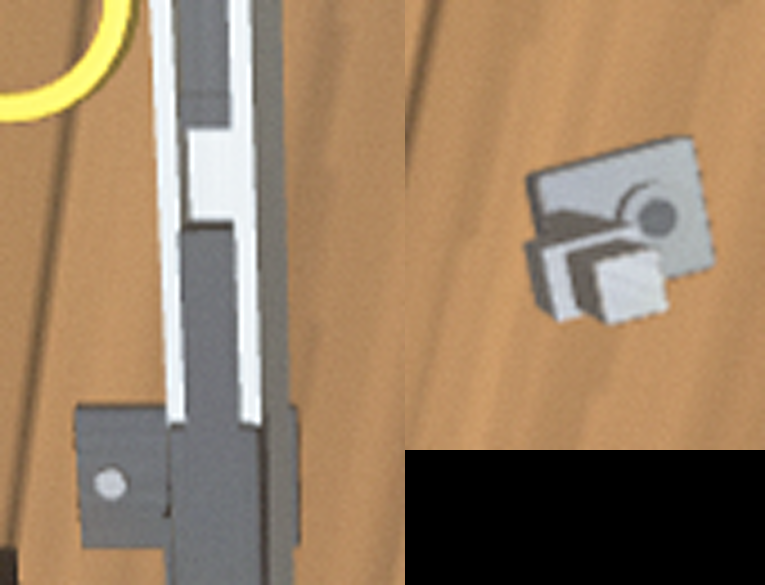

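```bash
python3 - <<'E'
from h import *
p=np.load("pics/w2_p.npy");d=np.load("pics/w2_d.npy");t=np.load("pics/w2_t.npy")
X=cloud("wrist",d,t); x,y,z=X[...,0],X[...,1],X[...,2]
r=np.arange(480)[:,None]+0*x; ok=(r<275)
yaw=np.radians(11.45); A=np.c_[[np.cos(yaw),np.sin(yaw)],[-np.sin(yaw),np.cos(yaw)]]
c0=np.array([.495,0.]); q=(X[...,:2]-c0)@A; a,b=q[...,0],q[...,1]
near=ok&(abs(a)<.04)
# edge fit
for side in (0,100):
  P=[]
  for lo in np.arange(-.16,.16,.01):
    m=near&(b>=lo)&(b<lo+.01)&(z>.1515)&(z<.156 if lo>-.1 else z<.163)
    if m.sum()>8: P.append((lo+.005,np.percentile(a[m],[2,98])[0 if side==0 else 1]))
  P=np.array(P); print(side,np.polyfit(P[:,0],P[:,1],1))
ctr=near&(abs(a+.0026)<.006)
o=np.argsort(b[ctr]); bb=b[ctr][o];zz=z[ctr][o];rr=r[ctr][o]
for lo in np.arange(-.062,-.006,.002):
    m=(bb>=lo)&(bb<lo+.002)&(zz<.2)
    if m.any(): print("%.3f"%lo,m.sum(),np.median(zz[m]).round(4),zz[m].min().round(4),zz[m].max().round(4))
w=near&(((a+.0026)>.0085)&((a+.0026)<.0135))&(z<.2)
for lo in list(np.arange(-.112,-.098,.002))+list(np.arange(.158,.174,.002)):
    m=w&(b>=lo)&(b<lo+.002)
    if m.any(): print("wall %.3f"%lo,np.median(z[m]).round(4))
g=p.astype(int); sat=g.max(2)-g.min(2)
for lo,hi in [(.179,.19),(.135,.145),(.037,.046),(.024,.034)]:
    m=(x>.6)&(x<.74)&(y>-.06)&(y<.07)&(z>lo)&(z<hi)&(sat<40)
    Q=X[m][:,:2]; rc=cv2.minAreaRect((Q*1000).astype(np.float32)); print(lo,len(Q),Q.mean(0).round(4),rc)
E
```

```text
0 [-0.00042146 -0.01628433]
100 [-0.0010572   0.01092672]
-0.062 9 0.1599 0.1587 0.1605
-0.060 19 0.1592 0.1584 0.1611
-0.058 10 0.1595 0.1587 0.1606
-0.056 18 0.1595 0.1583 0.1606
-0.054 11 0.1593 0.158 0.1601
-0.052 32 0.1581 0.1278 0.1605
-0.050 19 0.13 0.1275 0.154
-0.048 8 0.1289 0.1283 0.131
-0.046 16 0.1293 0.1279 0.1303
-0.044 8 0.1297 0.1282 0.1306
-0.042 16 0.1289 0.1278 0.131
-0.040 8 0.1283 0.1274 0.131
-0.038 16 0.1291 0.1275 0.1305
-0.036 8 0.1293 0.1279 0.1305
-0.034 16 0.1297 0.128 0.1305
-0.032 8 0.129 0.1275 0.1307
-0.030 16 0.13 0.1277 0.1311
-0.028 9 0.13 0.1281 0.1308
-0.026 18 0.1291 0.127 0.1301
-0.024 9 0.1295 0.1274 0.1304
-0.022 9 0.1452 0.1435 0.1468
-0.020 18 0.1451 0.143 0.1463
-0.018 9 0.1449 0.1429 0.1454
-0.016 18 0.1457 0.1429 0.1466
-0.014 10 0.1452 0.1446 0.1469
-0.012 18 0.1363 0.1349 0.1399
-0.010 12 0.1357 0.1344 0.137
-0.008 15 0.1358 0.1351 0.1373
wall -0.112 0.1599
wall -0.110 0.1563
wall -0.108 0.1533
wall -0.106 0.1528
wall -0.104 0.1524
wall -0.102 0.153
wall -0.100 0.1536
wall 0.158 0.1532
wall 0.160 0.1569
wall 0.162 0.1586
wall 0.164 0.1594
wall 0.166 0.159
wall 0.168 0.1587
wall 0.170 -0.0012
wall 0.172 0.1034
0.179 204 [ 0.6523 -0.0075] ((652.6591186523438, -7.021498680114746), (17.454544067382812, 17.79655647277832), 27.235034942626953)
0.135 140 [ 0.6455 -0.0077] ((652.46484375, -7.353885650634766), (28.9964542388916, 21.9764404296875), 25.79821014404297)
0.037 178 [0.6909 0.0119] ((679.164306640625, 11.40013313293457), (23.791885375976562, 49.98038864135742), 89.412109375)
0.024 500 [0.6859 0.0178] ((684.9678955078125, 8.004379272460938), (58.52008056640625, 49.233924865722656), 26.374317169189453)
```

Rail yaw is about 11.5°. The lip shows at rail y ≈ -48 mm and the pocket centre at about -67 mm. The grey carrier is at yaw ≈26.4° with its post at (0.6525, -0.0072). I'll go to the grasp.

```bash
python3 - <<'E'
from h import *
s=bot.state(); plan(s['tcp_pos'],s['orientation'],[.6525,-.0072,.21],26.4,10)
E
```

```text
[{"x": 0.25, "y": -0.09, "z": 0.53, "wx": 0.0, "wy": 0.0, "wz": -0.25}, {"x": 0.25, "y": -0.08, "z": 0.53, "wx": 0.0, "wy": 0.0, "wz": -0.25}, {"x": 0.26, "y": -0.08, "z": 0.53, "wx": 0.0, "wy": 0.0, "wz": -0.26}, {"x": 0.26, "y": -0.07, "z": 0.53, "wx": -0.0, "wy": 0.0, "wz": -0.25}, {"x": 0.26, "y": -0.06, "z": 0.53, "wx": -0.0, "wy": 0.0, "wz": -0.26}]
[{"x": 0.26, "y": -0.06, "z": 0.53, "wx": -0.0, "wy": 0.0, "wz": -0.25}, {"x": 0.26, "y": -0.05, "z": 0.53, "wx": -0.0, "wy": 0.0, "wz": -0.26}, {"x": 0.27, "y": -0.04, "z": 0.53, "wx": -0.0, "wy": 0.0, "wz": -0.25}, {"x": 0.27, "y": -0.04, "z": 0.53, "wx": -0.0, "wy": 0.0, "wz": -0.26}, {"x": 0.27, "y": -0.03, "z": 0.53, "wx": -0.0, "wy": 0.0, "wz": -0.25}]
end [ 0.6526 -0.0071  0.2098] [-1.800e+02  1.000e-02  2.639e+01]
```

Request:
jog_arm([
  {"x": 0.25,"y": -0.09,"z": 0.53,"wx": 0,"wy": 0,"wz": -0.25},
  {"x": 0.25,"y": -0.08,"z": 0.53,"wx": 0,"wy": 0,"wz": -0.25},
  {"x": 0.26,"y": -0.08,"z": 0.53,"wx": 0,"wy": 0,"wz": -0.26},
  {"x": 0.26,"y": -0.07,"z": 0.53,"wx": 0,"wy": 0,"wz": -0.25},
  {"x": 0.26,"y": -0.06,"z": 0.53,"wx": 0,"wy": 0,"wz": -0.26},
])

```text
time: 3.42
tcp_pos: [0.607, -0.0346, 0.315]
orientation: [180.0, -0.0, 18.9]
contact_force: [0.9, -1.0, 0.2]
width: 0.0909
```

Request:
jog_arm([
  {"x": 0.26,"y": -0.06,"z": 0.53,"wx": 0,"wy": 0,"wz": -0.25},
  {"x": 0.26,"y": -0.05,"z": 0.53,"wx": 0,"wy": 0,"wz": -0.26},
  {"x": 0.27,"y": -0.04,"z": 0.53,"wx": 0,"wy": 0,"wz": -0.25},
  {"x": 0.27,"y": -0.04,"z": 0.53,"wx": 0,"wy": 0,"wz": -0.26},
  {"x": 0.27,"y": -0.03,"z": 0.53,"wx": 0,"wy": 0,"wz": -0.25},
])

```text
time: 3.83
tcp_pos: [0.6532, -0.0066, 0.2089]
orientation: [180.0, -0.0, 26.5]
contact_force: [0.1, 0.5, 0.2]
width: 0.091
```

Request:
jog_arm([
  {"x": 0,"y": 0,"z": 0,"wx": 0,"wy": 0,"wz": 0},
  {"x": 0,"y": 0,"z": 0,"wx": 0,"wy": 0,"wz": 0},
  {"x": 0,"y": 0,"z": 0,"wx": 0,"wy": 0,"wz": 0},
  {"x": 0,"y": 0,"z": 0,"wx": 0,"wy": 0,"wz": 0},
  {"x": 0,"y": 0,"z": 0,"wx": 0,"wy": 0,"wz": 0},
])

```text
time: 4.25
tcp_pos: [0.6533, -0.0066, 0.2114]
orientation: [179.9, -0.1, 26.4]
contact_force: [-0.4, 0.1, 0.5]
width: 0.0914
```

```bash
python3 - <<'E'
from h import *
s=bot.state(); print(s['time'],s['tcp_pos'],s['orientation'],s['contact_force'],s['qvel'])
t=(s['tcp_pos'],s['orientation'])
p,d=bot.grab_frame("wrist"); cv2.imwrite("pics/w3.png",p[:,:,::-1])
plan(*t,[.6525,-.0072,.150],26.4,5)
E
```

```text
4.25 [ 0.65327318 -0.00661617  0.21144036] [ 1.79944871e+02 -9.49583137e-02  2.64285169e+01] [-0.44048651  0.06220342  0.49300722] [ 0.11498592  0.29228148  0.15889618 -0.01036751 -0.11683985 -0.14262284]
[{"x": -0.01, "y": 0.0, "z": 0.31, "wx": 0.0, "wy": -0.0, "wz": 0.0}, {"x": -0.0, "y": 0.0, "z": 0.31, "wx": 0.0, "wy": -0.0, "wz": 0.0}, {"x": -0.01, "y": 0.0, "z": 0.31, "wx": 0.0, "wy": -0.01, "wz": 0.0}, {"x": -0.0, "y": 0.0, "z": 0.3, "wx": 0.0, "wy": -0.0, "wz": 0.0}, {"x": -0.01, "y": 0.0, "z": 0.31, "wx": 0.01, "wy": -0.01, "wz": 0.0}]
end [ 0.6523 -0.0072  0.1498] [-1.800e+02  3.000e-02  2.643e+01]
```

View pics/w3.png

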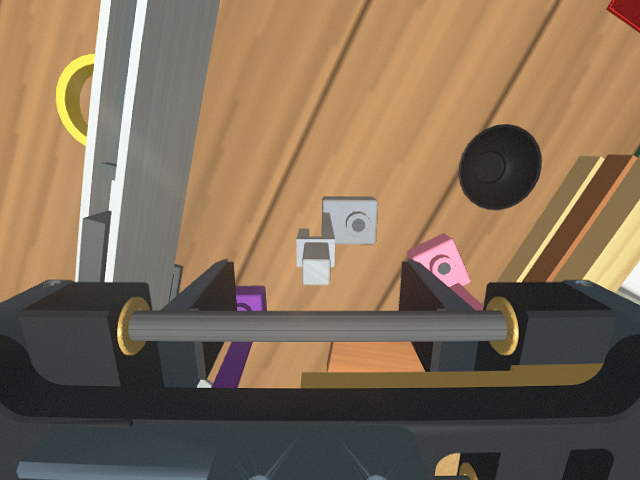

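The post at (316,272) is square and centred between the fingers. I'll descend and close.

Request:
jog_arm([
  {"x": 0,"y": 0,"z": 0.31,"wx": 0,"wy": 0,"wz": 0},
  {"x": 0,"y": 0,"z": 0.31,"wx": 0,"wy": 0,"wz": 0},
  {"x": 0,"y": 0,"z": 0.31,"wx": 0,"wy": 0,"wz": 0},
  {"x": 0,"y": 0,"z": 0.3,"wx": 0,"wy": 0,"wz": 0},
  {"x": 0,"y": 0,"z": 0.3,"wx": 0,"wy": 0,"wz": 0},
])

```text
time: 4.72
tcp_pos: [0.6525, -0.0062, 0.1467]
orientation: [-180.0, 0.1, 26.5]
contact_force: [0.4, 0.5, -0.2]
width: 0.0912
```

Request:
jog_arm([
  {"x": 0,"y": 0,"z": 0,"wx": 0,"wy": 0,"wz": 0},
  {"x": 0,"y": 0,"z": 0,"wx": 0,"wy": 0,"wz": 0},
  {"x": 0,"y": 0,"z": 0,"wx": 0,"wy": 0,"wz": 0},
  {"x": 0,"y": 0,"z": 0,"wx": 0,"wy": 0,"wz": 0},
  {"x": 0,"y": 0,"z": 0,"wx": 0,"wy": 0,"wz": 0},
], fingers=-1)

```text
time: 5.13
tcp_pos: [0.6534, -0.0062, 0.1494]
orientation: [180.0, -0.1, 26.5]
contact_force: [-0.1, -0.8, 0.7]
width: 0.0608
```

Request:
jog_arm([
  {"x": 0,"y": 0,"z": 0,"wx": 0,"wy": 0,"wz": 0},
  {"x": 0,"y": 0,"z": 0,"wx": 0,"wy": 0,"wz": 0},
  {"x": 0,"y": 0,"z": 0,"wx": 0,"wy": 0,"wz": 0},
  {"x": 0,"y": 0,"z": 0,"wx": 0,"wy": 0,"wz": 0},
  {"x": 0,"y": 0,"z": 0,"wx": 0,"wy": 0,"wz": 0},
])

```text
time: 5.55
tcp_pos: [0.653, -0.0062, 0.1488]
orientation: [180.0, -0.0, 26.5]
contact_force: [-0.9, -0.1, -0.2]
width: 0.0275
```

Request:
jog_arm([
  {"x": 0,"y": 0,"z": 0,"wx": 0,"wy": 0,"wz": 0},
  {"x": 0,"y": 0,"z": 0,"wx": 0,"wy": 0,"wz": 0},
  {"x": 0,"y": 0,"z": 0,"wx": 0,"wy": 0,"wz": 0},
  {"x": 0,"y": 0,"z": 0,"wx": 0,"wy": 0,"wz": 0},
  {"x": 0,"y": 0,"z": 0,"wx": 0,"wy": 0,"wz": 0},
])

```text
time: 5.97
tcp_pos: [0.6527, -0.0062, 0.1485]
orientation: [-180.0, 0.0, 26.5]
contact_force: [-1.6, 0.1, -0.6]
width: 0.0181
```

Request:
jog_arm([
  {"x": 0,"y": 0,"z": -0.1,"wx": 0,"wy": 0,"wz": 0},
  {"x": 0,"y": 0,"z": -0.2,"wx": 0,"wy": 0,"wz": 0},
  {"x": 0,"y": 0,"z": -0.3,"wx": 0,"wy": 0,"wz": 0},
  {"x": 0,"y": 0,"z": -0.3,"wx": 0,"wy": 0,"wz": 0},
  {"x": 0,"y": 0,"z": -0.3,"wx": 0,"wy": 0,"wz": 0},
])

```text
time: 6.38
tcp_pos: [0.6533, -0.0062, 0.1985]
orientation: [180.0, -0.0, 26.5]
contact_force: [0.9, 0.0, -3.7]
width: 0.0176
```

```bash
cat >> h.py <<'E'
RY=11.49
_y=np.radians(RY); EX=np.array([np.cos(_y),np.sin(_y)]);EY=np.array([-np.sin(_y),np.cos(_y)])
RO=np.array([.495,0])-.00268*EX+.0305*EY
def r2w(x,y): return RO+x*EX+y*EY
def w2r(P): return np.array([(P[...,:2]-RO)@EX,(P[...,:2]-RO)@EY])
E
python3 - <<'E'
from h import *
s=bot.state(); print(RO); g=r2w(.011,.081)
plan(s['tcp_pos'],s['orientation'],[*g,.230],RY,15)
E
```

```text
[0.4862982  0.02935492]
[{"x": -0.17, "y": -0.3, "z": -0.05, "wx": 0.0, "wy": -0.0, "wz": 0.17}, {"x": -0.18, "y": -0.3, "z": -0.05, "wx": 0.0, "wy": -0.0, "wz": 0.17}, {"x": -0.18, "y": -0.3, "z": -0.05, "wx": 0.0, "wy": -0.0, "wz": 0.17}, {"x": -0.19, "y": -0.29, "z": -0.05, "wx": 0.0, "wy": -0.0, "wz": 0.17}, {"x": -0.19, "y": -0.29, "z": -0.05, "wx": 0.0, "wy": -0.0, "wz": 0.17}]
[{"x": -0.2, "y": -0.29, "z": -0.05, "wx": 0.0, "wy": -0.0, "wz": 0.16}, {"x": -0.2, "y": -0.28, "z": -0.05, "wx": 0.0, "wy": -0.0, "wz": 0.17}, {"x": -0.2, "y": -0.28, "z": -0.06, "wx": 0.0, "wy": -0.0, "wz": 0.16}, {"x": -0.21, "y": -0.28, "z": -0.05, "wx": 0.0, "wy": -0.0, "wz": 0.17}, {"x": -0.22, "y": -0.27, "z": -0.06, "wx": 0.0, "wy": -0.0, "wz": 0.16}]
[{"x": -0.22, "y": -0.27, "z": -0.05, "wx": 0.0, "wy": -0.0, "wz": 0.17}, {"x": -0.22, "y": -0.26, "z": -0.06, "wx": 0.0, "wy": -0.0, "wz": 0.16}, {"x": -0.23, "y": -0.26, "z": -0.05, "wx": 0.0, "wy": -0.0, "wz": 0.17}, {"x": -0.23, "y": -0.26, "z": -0.06, "wx": 0.0, "wy": -0.0, "wz": 0.16}, {"x": -0.24, "y": -0.25, "z": -0.05, "wx": 0.0, "wy": -0.01, "wz": 0.17}]
end [0.4809 0.1108 0.23  ] [1.7999e+02 1.0000e-02 1.1480e+01]
```

Request:
jog_arm([
  {"x": -0.17,"y": -0.3,"z": -0.15,"wx": 0,"wy": 0,"wz": 0.17},
  {"x": -0.18,"y": -0.3,"z": -0.15,"wx": 0,"wy": 0,"wz": 0.17},
  {"x": -0.18,"y": -0.3,"z": -0.15,"wx": 0,"wy": 0,"wz": 0.17},
  {"x": -0.19,"y": -0.29,"z": -0.15,"wx": 0,"wy": 0,"wz": 0.17},
  {"x": -0.19,"y": -0.29,"z": -0.15,"wx": 0,"wy": 0,"wz": 0.17},
])

```text
time: 6.8
tcp_pos: [0.595, 0.033, 0.2284]
orientation: [180.0, -0.1, 21.3]
contact_force: [0.3, 0.1, -3.9]
width: 0.018
```

Request:
jog_arm([
  {"x": -0.2,"y": -0.29,"z": -0.02,"wx": 0,"wy": 0,"wz": 0.16},
  {"x": -0.2,"y": -0.28,"z": 0,"wx": 0,"wy": 0,"wz": 0.17},
  {"x": -0.2,"y": -0.28,"z": 0,"wx": 0,"wy": 0,"wz": 0.16},
  {"x": -0.21,"y": -0.28,"z": 0,"wx": 0,"wy": 0,"wz": 0.17},
  {"x": -0.22,"y": -0.27,"z": 0,"wx": 0,"wy": 0,"wz": 0.16},
])

```text
time: 7.22
tcp_pos: [0.5376, 0.0722, 0.2288]
orientation: [180.0, -0.1, 16.4]
contact_force: [-0.0, 0.3, -4.4]
width: 0.0178
```

Request:
jog_arm([
  {"x": -0.22,"y": -0.27,"z": 0,"wx": 0,"wy": 0,"wz": 0.17},
  {"x": -0.22,"y": -0.26,"z": 0,"wx": 0,"wy": 0,"wz": 0.16},
  {"x": -0.23,"y": -0.26,"z": 0,"wx": 0,"wy": 0,"wz": 0.17},
  {"x": -0.23,"y": -0.26,"z": 0,"wx": 0,"wy": 0,"wz": 0.16},
  {"x": -0.24,"y": -0.25,"z": 0,"wx": 0,"wy": 0,"wz": 0.17},
])

```text
time: 7.63
tcp_pos: [0.4804, 0.1112, 0.2288]
orientation: [-180.0, -0.1, 11.4]
contact_force: [0.2, -0.8, -4.1]
width: 0.0177
```

Request:
jog_arm([
  {"x": 0,"y": 0,"z": 0,"wx": 0,"wy": 0,"wz": 0},
  {"x": 0,"y": 0,"z": 0,"wx": 0,"wy": 0,"wz": 0},
  {"x": 0,"y": 0,"z": 0,"wx": 0,"wy": 0,"wz": 0},
  {"x": 0,"y": 0,"z": 0,"wx": 0,"wy": 0,"wz": 0},
  {"x": 0,"y": 0,"z": 0,"wx": 0,"wy": 0,"wz": 0},
])

```text
time: 8.05
tcp_pos: [0.4812, 0.1105, 0.2278]
orientation: [180.0, -0.0, 11.5]
contact_force: [-0.4, -0.3, -4.1]
width: 0.0176
```

```bash
python3 - <<'E'
from h import *
s=bot.state(); print(s['time'],s['tcp_pos'],s['orientation'],s['contact_force'],s['torque'],s['width'],w2r(s['tcp_pos']))
t=(s['tcp_pos'],s['orientation']); im=[]
for c in ("wrist","side","scene"):
    p,d=bot.grab_frame(c); np.save(f"pics/{c}4_p.npy",p);np.save(f"pics/{c}4_d.npy",d); cv2.imwrite(f"pics/{c}4.png",p[:,:,::-1])
np.save("pics/w4_t.npy",np.array(t))
p=np.load("pics/side4_p.npy")[150:390,230:430,::-1]; a=cv2.resize(p,(500,600),interpolation=cv2.INTER_CUBIC)
cv2.imwrite("pics/side4c.png",a)
p=np.load("pics/scene4_p.npy")[80:280,200:420,::-1]; cv2.imwrite("pics/scene4c.png",cv2.resize(p,(660,600),interpolation=cv2.INTER_CUBIC))
E
```

```text
8.05 [0.48117294 0.11050184 0.22778561] [ 1.79998216e+02 -2.10193514e-02  1.14597878e+01] [-0.44752733 -0.30209977 -4.13935758] [-0.06070219  0.00831936  0.03087825] 0.017587914498018692 [0.01114167 0.08054164]
```

View pics/side4c.png

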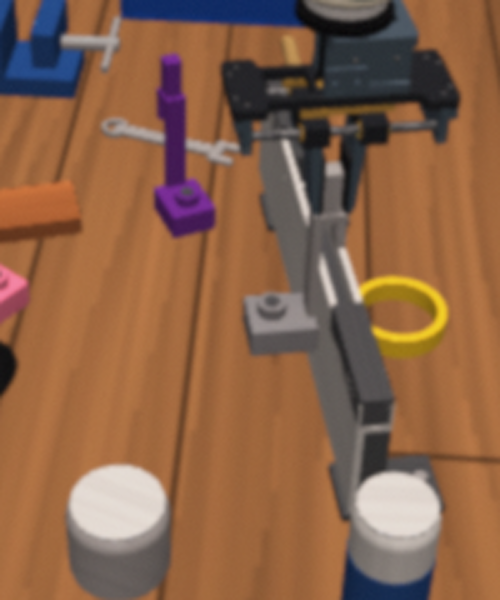

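View pics/scene4c.png

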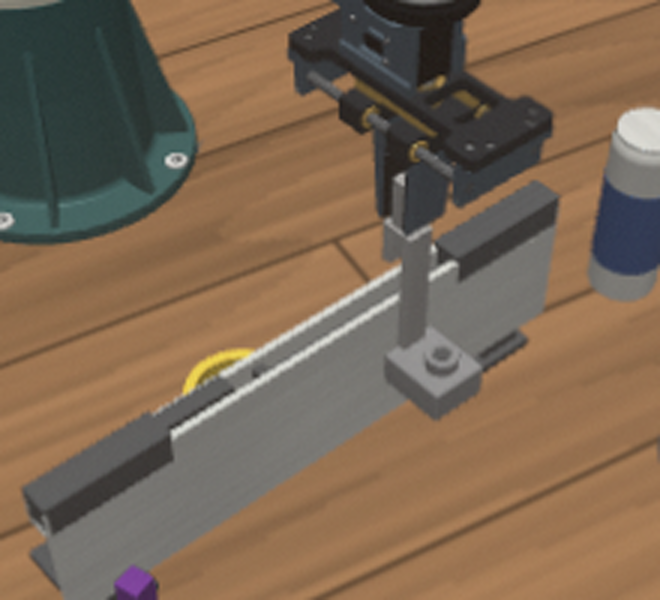

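View pics/wrist4.png

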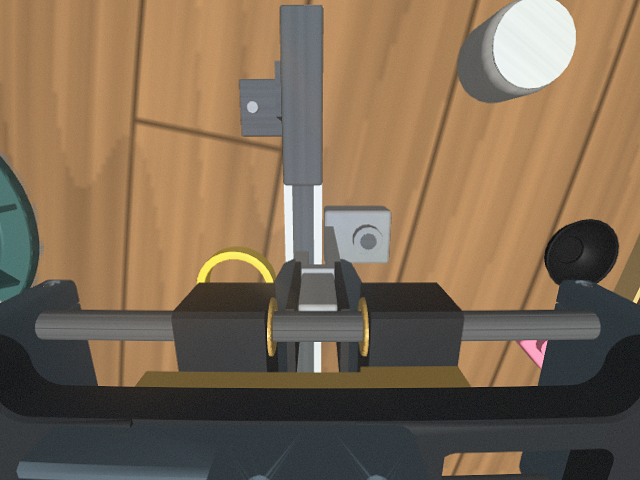

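The hook is over the open run near the cap and the casting hangs outside the rail. I'll check alignment numerically from this wrist view.

```bash
cat > al.py <<'E'
from h import *
def align(t,d,p,zb):
    X=cloud("wrist",d,t); x,y,z=X[...,0],X[...,1],X[...,2]
    r=np.arange(480)[:,None]+0*x; a=(X[...,:2]-RO)@EX; b=(X[...,:2]-RO)@EY
    ok=(r<262)
    for lo in np.arange(.1,.13,.01):
        m=ok&(b>lo)&(b<lo+.01)&(abs(a)<.025)&(z>.1515)&(z<.157); print("wall",lo,np.percentile(a[m],[2,98]).round(4))
    m=ok&(abs(a)<.03)&(b>.13)&(z>.156)&(z<.164); print("cap",np.percentile(a[m],[1,99]).round(4),np.percentile(b[m],[.5,99.5]).round(4))
    sat=p.astype(int).max(2)-p.astype(int).min(2)
    m=ok&(a>.015)&(a<.12)&(b>.02)&(b<.125)&(abs(z-zb-.03)<.006)&(sat<40)
    Q=X[m]; A=np.c_[a[m],b[m],np.ones(m.sum())]; k=np.linalg.lstsq(A,z[m],rcond=None)[0]
    print("plate z",np.median(z[m]),"tilt deg (dz/da,dz/db)",np.degrees(k[:2]))
    print("plate a",np.percentile(a[m],[1,99]),"b",np.percentile(b[m],[1,99]),cv2.minAreaRect((np.c_[a[m],b[m]]*1000).astype(np.float32)))
E
python3 - <<'E'
from al import *
t=np.load("pics/w4_t.npy"); align(t,np.load("pics/wrist4_d.npy"),np.load("pics/wrist4_p.npy"),.0785)
E
```

```text
wall 0.1 [-0.013  0.014]
wall 0.11 [-0.0134  0.014 ]
wall 0.12 [-0.0133  0.0139]
cap [-0.0131  0.0144] [0.1324 0.2447]
plate z 0.10865901125314366 tilt deg (dz/da,dz/db) [-0.08714066 -1.03098044]
plate a [0.01727317 0.07606071] b [0.05693755 0.10430613] ((47.093849182128906, 80.31473541259766), (59.829219818115234, 48.37612533569336), 0.03341824561357498)
```

Request:
jog_arm([
  {"x": 0.01,"y": 0,"z": 0.12,"wx": 0,"wy": 0,"wz": 0},
  {"x": 0,"y": 0,"z": 0.12,"wx": 0,"wy": 0,"wz": 0},
  {"x": 0,"y": 0,"z": 0.12,"wx": 0,"wy": 0,"wz": 0},
  {"x": 0,"y": 0,"z": 0.12,"wx": 0,"wy": 0,"wz": 0},
  {"x": 0,"y": 0,"z": 0.12,"wx": 0,"wy": 0,"wz": 0},
])

```text
time: 8.62
tcp_pos: [0.4809, 0.1108, 0.2028]
orientation: [-180.0, 0.0, 11.5]
contact_force: [-0.8, -0.4, -4.9]
width: 0.0179
```

Request:
jog_arm([
  {"x": 0,"y": 0,"z": 0.06,"wx": 0,"wy": 0,"wz": 0},
  {"x": 0,"y": 0,"z": 0.06,"wx": 0,"wy": 0,"wz": 0},
  {"x": 0,"y": 0,"z": 0.06,"wx": 0,"wy": 0,"wz": 0},
  {"x": 0,"y": 0,"z": 0.06,"wx": 0,"wy": 0,"wz": 0},
  {"x": 0,"y": 0,"z": 0.06,"wx": 0,"wy": 0,"wz": 0},
])

```text
time: 9.03
tcp_pos: [0.4812, 0.1109, 0.1914]
orientation: [-180.0, -0.0, 11.5]
contact_force: [-0.6, 1.4, -5.1]
width: 0.0178
```

Request:
jog_arm([
  {"x": 0,"y": 0,"z": 0.02,"wx": 0,"wy": 0,"wz": 0},
  {"x": 0,"y": 0,"z": 0.02,"wx": 0,"wy": 0,"wz": 0},
  {"x": 0,"y": 0,"z": 0.02,"wx": 0,"wy": 0,"wz": 0},
  {"x": 0,"y": 0,"z": 0.02,"wx": 0,"wy": 0,"wz": 0},
  {"x": 0,"y": 0,"z": 0.02,"wx": 0,"wy": 0,"wz": 0},
])

```text
time: 9.45
tcp_pos: [0.4811, 0.1108, 0.1876]
orientation: [180.0, -0.0, 11.5]
contact_force: [-0.1, 0.5, -4.7]
width: 0.018
```

```bash
python3 - <<'E'
from al import *
s=bot.state();t=(s['tcp_pos'],s['orientation']); print(s['time'],t,s['contact_force'])
p,d=bot.grab_frame("wrist"); cv2.imwrite("pics/w5.png",p[:,:,::-1])
align(t,d,p,s['tcp_pos'][2]-.149)
E
```

```text
9.45 (array([0.48114026, 0.11084268, 0.18756539]), array([ 1.79999712e+02, -1.04925394e-02,  1.14741108e+01])) [-0.10918907  0.51365579 -4.7349995 ]
wall 0.1 [-0.0132  0.0142]
wall 0.11 [-0.0134  0.0142]
wall 0.12 [-0.0131  0.0141]
cap [-0.0132  0.0143] [0.1319 0.2321]
plate z 0.06841312304647512 tilt deg (dz/da,dz/db) [-0.32497594 -1.09743642]
plate a [0.01726805 0.07611466] b [0.05728746 0.10468182] ((46.92720031738281, 80.77644348144531), (48.3012809753418, 59.52968215942383), 89.89369201660156)
```

Request:
jog_arm([
  {"x": 0,"y": 0,"z": 0.02,"wx": 0,"wy": 0,"wz": 0},
  {"x": 0,"y": 0,"z": 0.02,"wx": 0,"wy": 0,"wz": 0},
  {"x": 0,"y": 0,"z": 0.02,"wx": 0,"wy": 0,"wz": 0},
  {"x": 0,"y": 0,"z": 0.02,"wx": 0,"wy": 0,"wz": 0},
  {"x": 0,"y": 0,"z": 0.02,"wx": 0,"wy": 0,"wz": 0},
])

```text
time: 9.92
tcp_pos: [0.4811, 0.1108, 0.1835]
orientation: [180.0, -0.0, 11.5]
contact_force: [-0.5, 0.2, -4.3]
width: 0.0179
```

Request:
jog_arm([
  {"x": 0,"y": 0,"z": 0.02,"wx": 0,"wy": 0,"wz": 0},
  {"x": 0,"y": 0,"z": 0.01,"wx": 0,"wy": 0,"wz": 0},
  {"x": 0,"y": 0,"z": 0.01,"wx": 0,"wy": 0,"wz": 0},
  {"x": 0,"y": 0,"z": 0,"wx": 0,"wy": 0,"wz": 0},
  {"x": 0,"y": 0,"z": 0,"wx": 0,"wy": 0,"wz": 0},
])

```text
time: 10.33
tcp_pos: [0.4811, 0.1108, 0.1819]
orientation: [180.0, -0.0, 11.5]
contact_force: [-0.8, -0.8, -4.2]
width: 0.0181
```

Request:
jog_arm([
  {"x": 0,"y": 0,"z": 0.01,"wx": 0,"wy": 0,"wz": 0},
  {"x": 0,"y": 0,"z": 0.01,"wx": 0,"wy": 0,"wz": 0},
  {"x": 0,"y": 0,"z": 0.01,"wx": 0,"wy": 0,"wz": 0},
  {"x": 0,"y": 0,"z": 0,"wx": 0,"wy": 0,"wz": 0},
  {"x": 0,"y": 0,"z": 0,"wx": 0,"wy": 0,"wz": 0},
])

```text
time: 10.75
tcp_pos: [0.4811, 0.1108, 0.1807]
orientation: [180.0, 0.0, 11.5]
contact_force: [-1.0, -0.3, -4.7]
width: 0.0178
```

```bash
python3 - <<'E'
from h import *
s=bot.state(); print(s['time'],s['tcp_pos'],s['contact_force'],s['torque'])
E
```

```text
10.75 [0.48106105 0.11083044 0.18069992] [-1.02910747 -0.33804059 -4.65894526] [-0.0340598  -0.0563285   0.00358319]
```

Request:
jog_arm([
  {"x": 0,"y": 0,"z": 0.01,"wx": 0,"wy": 0,"wz": 0},
  {"x": 0,"y": 0,"z": 0,"wx": 0,"wy": 0,"wz": 0},
  {"x": 0,"y": 0,"z": 0.01,"wx": 0,"wy": 0,"wz": 0},
  {"x": 0,"y": 0,"z": 0,"wx": 0,"wy": 0,"wz": 0},
  {"x": 0,"y": 0,"z": 0,"wx": 0,"wy": 0,"wz": 0},
])

```text
time: 11.17
tcp_pos: [0.4811, 0.1108, 0.1799]
orientation: [-180.0, 0.0, 11.5]
contact_force: [-0.4, -0.0, -3.9]
width: 0.0181
```

Request:
jog_arm([
  {"x": 0,"y": 0,"z": 0.01,"wx": 0,"wy": 0,"wz": 0},
  {"x": 0,"y": 0,"z": 0,"wx": 0,"wy": 0,"wz": 0},
  {"x": 0,"y": 0,"z": 0,"wx": 0,"wy": 0,"wz": 0},
  {"x": 0,"y": 0,"z": 0,"wx": 0,"wy": 0,"wz": 0},
  {"x": 0,"y": 0,"z": 0,"wx": 0,"wy": 0,"wz": 0},
])

```text
time: 11.58
tcp_pos: [0.4811, 0.1108, 0.1795]
orientation: [-180.0, -0.0, 11.5]
contact_force: [0.3, -0.1, -4.1]
width: 0.0177
```

Request:
jog_arm([
  {"x": 0,"y": 0,"z": 0.01,"wx": 0,"wy": 0,"wz": 0},
  {"x": 0,"y": 0,"z": 0,"wx": 0,"wy": 0,"wz": 0},
  {"x": 0,"y": 0,"z": 0,"wx": 0,"wy": 0,"wz": 0},
  {"x": 0,"y": 0,"z": 0,"wx": 0,"wy": 0,"wz": 0},
  {"x": 0,"y": 0,"z": 0,"wx": 0,"wy": 0,"wz": 0},
])

```text
time: 12.0
tcp_pos: [0.4812, 0.1108, 0.1793]
orientation: [180.0, -0.0, 11.5]
contact_force: [-2.3, -0.5, 3.2]
width: 0.0178
```

Request:
jog_arm([
  {"x": 0,"y": 0,"z": 0.01,"wx": 0,"wy": 0,"wz": 0},
  {"x": 0,"y": 0,"z": 0,"wx": 0,"wy": 0,"wz": 0},
  {"x": 0,"y": 0,"z": 0,"wx": 0,"wy": 0,"wz": 0},
  {"x": 0,"y": 0,"z": 0,"wx": 0,"wy": 0,"wz": 0},
  {"x": 0,"y": 0,"z": 0,"wx": 0,"wy": 0,"wz": 0},
])

```text
time: 12.42
tcp_pos: [0.4813, 0.1109, 0.1793]
orientation: [-180.0, -0.0, 11.5]
contact_force: [-4.0, -1.2, 10.1]
width: 0.018
```

Contact with the run floor felt at TCP z 0.1795. I'll ease off and slide.

Request:
jog_arm([
  {"x": 0,"y": 0,"z": -0.02,"wx": 0,"wy": 0,"wz": 0},
  {"x": 0,"y": 0,"z": 0,"wx": 0,"wy": 0,"wz": 0},
  {"x": 0,"y": 0.03,"z": 0,"wx": 0,"wy": 0,"wz": 0},
  {"x": 0,"y": 0.06,"z": 0,"wx": 0,"wy": 0,"wz": 0},
  {"x": 0,"y": 0.06,"z": 0,"wx": 0,"wy": 0,"wz": 0},
])

```text
time: 12.83
tcp_pos: [0.4823, 0.1048, 0.1794]
orientation: [-180.0, 0.0, 11.5]
contact_force: [0.7, -0.2, -2.3]
width: 0.018
```

```bash
python3 - <<'E'
from al import *
s=bot.state();t=(s['tcp_pos'],s['orientation']); print(s['time'],t,s['contact_force'],w2r(s['tcp_pos']))
p,d=bot.grab_frame("wrist"); cv2.imwrite("pics/w6.png",p[:,:,::-1])
align(t,d,p,s['tcp_pos'][2]-.149)
E
```

```text
12.8333 (array([0.48226023, 0.10477219, 0.17939775]), array([-1.79997663e+02,  6.97449585e-03,  1.14808980e+01])) [ 0.69639364 -0.20029996 -2.26495776] [0.01106583 0.07471022]
wall 0.1 [-0.0133  0.0139]
wall 0.11 [-0.0135  0.0139]
wall 0.12 [-0.0133  0.0144]
cap [-0.0131  0.0143] [0.1318 0.2229]
plate z 0.06023915463470251 tilt deg (dz/da,dz/db) [-0.45280265 -0.96305114]
plate a [0.01711892 0.07599648] b [0.05098994 0.09861767] ((46.914939880371094, 74.51104736328125), (48.57252883911133, 59.81727981567383), 89.8514175415039)
```

Request:
jog_arm([
  {"x": 0,"y": 0.1,"z": 0,"wx": 0,"wy": 0,"wz": 0},
  {"x": 0,"y": 0.1,"z": 0,"wx": 0,"wy": 0,"wz": 0},
  {"x": 0,"y": 0.1,"z": 0,"wx": 0,"wy": 0,"wz": 0},
  {"x": 0,"y": 0.1,"z": 0,"wx": 0,"wy": 0,"wz": 0},
  {"x": 0,"y": 0.1,"z": 0,"wx": 0,"wy": 0,"wz": 0},
])

```text
time: 13.3
tcp_pos: [0.4863, 0.0848, 0.1795]
orientation: [180.0, 0.0, 11.5]
contact_force: [-0.6, -0.8, -4.8]
width: 0.0177
```

Request:
jog_arm([
  {"x": 0,"y": 0.12,"z": 0,"wx": 0,"wy": 0,"wz": 0},
  {"x": 0,"y": 0.12,"z": 0,"wx": 0,"wy": 0,"wz": 0},
  {"x": 0,"y": 0.12,"z": 0,"wx": 0,"wy": 0,"wz": 0},
  {"x": 0,"y": 0.12,"z": 0,"wx": 0,"wy": 0,"wz": 0},
  {"x": 0,"y": 0.12,"z": 0,"wx": 0,"wy": 0,"wz": 0},
])

```text
time: 13.72
tcp_pos: [0.4911, 0.0613, 0.1795]
orientation: [180.0, -0.0, 11.5]
contact_force: [-0.2, -0.1, -3.4]
width: 0.0178
```

Request:
jog_arm([
  {"x": 0,"y": 0.12,"z": 0,"wx": 0,"wy": 0,"wz": 0},
  {"x": 0,"y": 0.12,"z": 0,"wx": 0,"wy": 0,"wz": 0},
  {"x": 0,"y": 0.12,"z": 0,"wx": 0,"wy": 0,"wz": 0},
  {"x": 0,"y": 0.12,"z": 0,"wx": 0,"wy": 0,"wz": 0},
  {"x": 0,"y": 0.12,"z": 0,"wx": 0,"wy": 0,"wz": 0},
])

```text
time: 14.13
tcp_pos: [0.4959, 0.0379, 0.1795]
orientation: [-180.0, 0.0, 11.5]
contact_force: [-0.2, -0.1, -4.8]
width: 0.0178
```

```bash
python3 - <<'E'
from al import *
s=bot.state();t=(s['tcp_pos'],s['orientation']); print(s['time'],t,s['contact_force'],w2r(s['tcp_pos']))
E
```

```text
14.1333 (array([0.49588647, 0.03785611, 0.17952809]), array([-1.79999411e+02,  7.42322306e-05,  1.14777778e+01])) [-0.18774887 -0.0506986  -4.80115884] [0.01108953 0.00642087]
```

Request:
jog_arm([
  {"x": 0,"y": 0.1,"z": 0,"wx": 0,"wy": 0,"wz": 0},
  {"x": 0,"y": 0.1,"z": 0,"wx": 0,"wy": 0,"wz": 0},
  {"x": 0,"y": 0.1,"z": 0,"wx": 0,"wy": 0,"wz": 0},
  {"x": 0,"y": 0.1,"z": 0,"wx": 0,"wy": 0,"wz": 0},
  {"x": 0,"y": 0.1,"z": 0,"wx": 0,"wy": 0,"wz": 0},
])

```text
time: 14.55
tcp_pos: [0.4998, 0.0183, 0.1795]
orientation: [-180.0, 0.0, 11.5]
contact_force: [-0.2, 0.3, -3.4]
width: 0.0176
```

Request:
jog_arm([
  {"x": 0,"y": 0.05,"z": 0,"wx": 0,"wy": 0,"wz": 0},
  {"x": 0,"y": 0.05,"z": 0,"wx": 0,"wy": 0,"wz": 0},
  {"x": 0,"y": 0.05,"z": 0,"wx": 0,"wy": 0,"wz": 0},
  {"x": 0,"y": 0.05,"z": 0,"wx": 0,"wy": 0,"wz": 0},
  {"x": 0,"y": 0.03,"z": 0,"wx": 0,"wy": 0,"wz": 0},
])

```text
time: 14.97
tcp_pos: [0.5016, 0.0095, 0.1795]
orientation: [180.0, -0.0, 11.5]
contact_force: [-0.5, 0.7, -5.6]
width: 0.0177
```

Request:
jog_arm([
  {"x": 0,"y": 0.02,"z": 0,"wx": 0,"wy": 0,"wz": 0},
  {"x": 0,"y": 0.02,"z": 0,"wx": 0,"wy": 0,"wz": 0},
  {"x": 0,"y": 0.02,"z": 0,"wx": 0,"wy": 0,"wz": 0},
  {"x": 0,"y": 0.02,"z": 0,"wx": 0,"wy": 0,"wz": 0},
  {"x": 0,"y": 0.02,"z": 0,"wx": 0,"wy": 0,"wz": 0},
])

```text
time: 15.38
tcp_pos: [0.5024, 0.0057, 0.1795]
orientation: [-180.0, -0.0, 11.5]
contact_force: [-0.2, -1.7, -4.7]
width: 0.0175
```

```bash
python3 - <<'E'
from al import *
s=bot.state();t=(s['tcp_pos'],s['orientation']); print(s['time'],t,s['contact_force'],w2r(s['tcp_pos']))
E
```

```text
15.3833 (array([0.50241341, 0.00574412, 0.17954834]), array([-1.79998834e+02, -1.26193637e-03,  1.14787476e+01])) [-0.19389856 -1.66014452 -4.74204977] [ 0.01108906 -0.02634772]
```

Request:
jog_arm([
  {"x": 0,"y": 0.02,"z": 0,"wx": 0,"wy": 0,"wz": 0},
  {"x": 0,"y": 0.02,"z": 0,"wx": 0,"wy": 0,"wz": 0},
  {"x": 0,"y": 0.02,"z": 0,"wx": 0,"wy": 0,"wz": 0},
  {"x": 0,"y": 0.02,"z": 0,"wx": 0,"wy": 0,"wz": 0},
  {"x": 0,"y": 0,"z": 0,"wx": 0,"wy": 0,"wz": 0},
])

```text
time: 15.8
tcp_pos: [0.5031, 0.0025, 0.1795]
orientation: [180.0, -0.0, 11.5]
contact_force: [-0.3, 0.0, -4.2]
width: 0.0178
```

Request:
jog_arm([
  {"x": 0,"y": 0.01,"z": 0,"wx": 0,"wy": 0,"wz": 0},
  {"x": 0,"y": 0.01,"z": 0,"wx": 0,"wy": 0,"wz": 0},
  {"x": 0,"y": 0.01,"z": 0,"wx": 0,"wy": 0,"wz": 0},
  {"x": 0,"y": 0,"z": 0,"wx": 0,"wy": 0,"wz": 0},
  {"x": 0,"y": 0,"z": 0,"wx": 0,"wy": 0,"wz": 0},
])

```text
time: 16.22
tcp_pos: [0.5033, 0.0016, 0.1795]
orientation: [-180.0, 0.0, 11.5]
contact_force: [-0.0, 1.8, -4.3]
width: 0.0177
```

```bash
python3 - <<'E'
from al import *
s=bot.state();t=(s['tcp_pos'],s['orientation']); print(s['time'],t,s['contact_force'],s['torque'],w2r(s['tcp_pos']))
E
```

```text
16.2167 (array([0.50325499, 0.00156481, 0.1795382 ]), array([-1.79986319e+02,  1.40755165e-03,  1.14664073e+01])) [-0.02107386  1.83558879 -4.29923213] [ 0.43372113  0.12606942 -0.00512853] [ 0.01108127 -0.03061092]
```

Lip felt at TCP rail y ≈ -30.5 mm, with foot centre about 16 mm from the lip's middle; vision had predicted -32. I'll back off a hair, lift 14 mm, and cross 35 mm.

Request:
jog_arm([
  {"x": 0,"y": -0.01,"z": 0,"wx": 0,"wy": 0,"wz": 0},
  {"x": 0,"y": 0,"z": -0.06,"wx": 0,"wy": 0,"wz": 0},
  {"x": 0,"y": 0,"z": -0.1,"wx": 0,"wy": 0,"wz": 0},
  {"x": 0,"y": 0,"z": -0.1,"wx": 0,"wy": 0,"wz": 0},
  {"x": 0,"y": 0,"z": -0.1,"wx": 0,"wy": 0,"wz": 0},
])

```text
time: 16.63
tcp_pos: [0.5033, 0.0018, 0.1945]
orientation: [180.0, -0.0, 11.5]
contact_force: [0.1, 0.3, -4.7]
width: 0.0176
```

Request:
jog_arm([
  {"x": 0,"y": 0,"z": 0,"wx": 0,"wy": 0,"wz": 0},
  {"x": 0,"y": 0.05,"z": 0,"wx": 0,"wy": 0,"wz": 0},
  {"x": 0,"y": 0.1,"z": 0,"wx": 0,"wy": 0,"wz": 0},
  {"x": 0,"y": 0.1,"z": 0,"wx": 0,"wy": 0,"wz": 0},
  {"x": 0,"y": 0.1,"z": 0,"wx": 0,"wy": 0,"wz": 0},
])

```text
time: 17.05
tcp_pos: [0.506, -0.0123, 0.1938]
orientation: [-180.0, 0.0, 11.5]
contact_force: [-0.6, -0.2, -4.0]
width: 0.0179
```

Request:
jog_arm([
  {"x": 0,"y": 0.12,"z": 0,"wx": 0,"wy": 0,"wz": 0},
  {"x": 0,"y": 0.12,"z": 0,"wx": 0,"wy": 0,"wz": 0},
  {"x": 0,"y": 0.12,"z": 0,"wx": 0,"wy": 0,"wz": 0},
  {"x": 0,"y": 0.12,"z": 0,"wx": 0,"wy": 0,"wz": 0},
  {"x": 0,"y": 0.06,"z": 0,"wx": 0,"wy": 0,"wz": 0},
])

```text
time: 17.47
tcp_pos: [0.5104, -0.0337, 0.1939]
orientation: [180.0, 0.0, 11.5]
contact_force: [0.4, -0.5, -4.9]
width: 0.0179
```

Request:
jog_arm([
  {"x": 0,"y": 0,"z": 0,"wx": 0,"wy": 0,"wz": 0},
  {"x": 0,"y": 0,"z": 0,"wx": 0,"wy": 0,"wz": 0},
  {"x": 0,"y": 0,"z": 0,"wx": 0,"wy": 0,"wz": 0},
  {"x": 0,"y": 0,"z": 0,"wx": 0,"wy": 0,"wz": 0},
  {"x": 0,"y": 0,"z": 0,"wx": 0,"wy": 0,"wz": 0},
])

```text
time: 17.88
tcp_pos: [0.5102, -0.0329, 0.1939]
orientation: [-180.0, 0.0, 11.5]
contact_force: [0.5, 0.9, -4.8]
width: 0.018
```

```bash
python3 - <<'E'
from al import *
s=bot.state();t=(s['tcp_pos'],s['orientation']); print(s['time'],t,s['contact_force'],s['torque'],w2r(s['tcp_pos']))
p,d=bot.grab_frame("wrist"); cv2.imwrite("pics/w7.png",p[:,:,::-1])
X=cloud("wrist",d,t); z=X[...,2]; a=(X[...,:2]-RO)@EX; b=(X[...,:2]-RO)@EY
r=np.arange(480)[:,None]+0*z; sat=p.astype(int).max(2)-p.astype(int).min(2)
zb=t[0][2]-.119
m=(r<262)&(a>.015)&(a<.1)&(b>-.12)&(b<0)&(abs(z-zb)<.006)&(sat<40)
print("plate",m.sum(),np.percentile(a[m],[1,99]),np.percentile(b[m],[1,99]),cv2.minAreaRect((np.c_[a[m],b[m]]*1000).astype(np.float32)))
k=np.linalg.lstsq(np.c_[a[m],b[m],np.ones(m.sum())],z[m],rcond=None)[0];print(np.degrees(k[:2]))
c=(r<262)&(abs(a-.0003)<.005)&(z<.165)
for lo in np.arange(-.065,-.03,.002):
    q=c&(b>=lo)&(b<lo+.002)
    if q.any(): print("%.3f"%lo,np.median(z[q]).round(4))
p2,_=bot.grab_frame("scene"); cv2.imwrite("pics/scene7c.png",cv2.resize(p2[100:300,180:400,::-1],(660,600),interpolation=cv2.INTER_CUBIC))
E
```

```text
17.8833 (array([ 0.51022631, -0.03286273,  0.19391291]), array([-1.79997771e+02,  4.63513459e-03,  1.14901577e+01])) [ 0.48298799  0.92906116 -4.84521025] [-0.02276575 -0.00558845  0.02430136] [ 0.01105501 -0.06573718]
plate 2323 [0.01711706 0.07604569] [-0.08943286 -0.04191439] ((47.02265930175781, -65.77565002441406), (59.97013473510742, 48.12189865112305), 0.030554290860891342)
[-0.32518099 -1.05307768]
-0.065 0.1296
-0.063 0.1292
-0.061 0.1295
-0.059 0.1297
-0.057 0.1581
-0.053 0.1454
-0.051 0.1451
-0.049 0.1455
-0.047 0.1453
-0.045 0.1451
-0.043 0.137
-0.041 0.1354
-0.039 0.1354
-0.037 0.1353
-0.035 0.1353
-0.033 0.1355
-0.031 0.1353
```

View pics/w7.png

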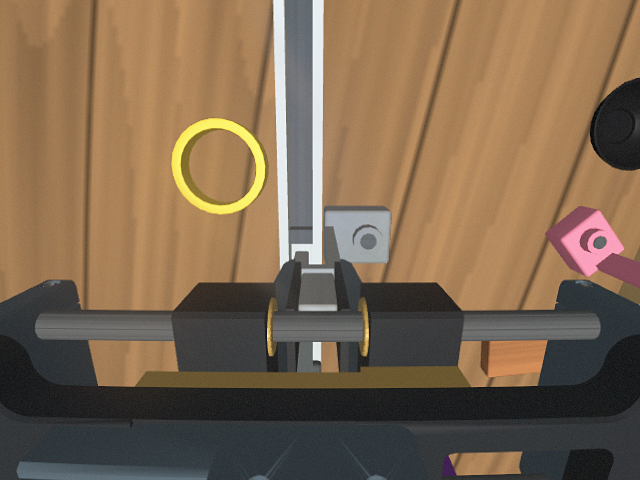

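View pics/scene7c.png

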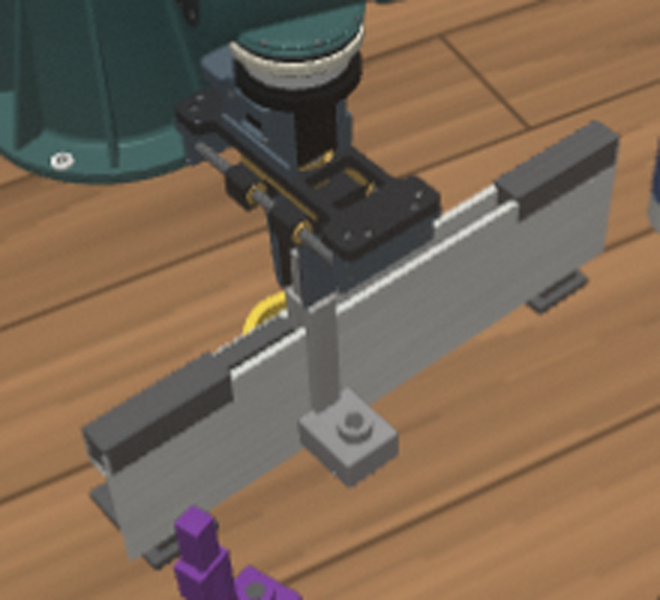

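Now over the pocket: the lip front edge is seen at b ≈ -43 mm and the plate is at -65.8. Touch and vision differ by 1.5 mm, so I'll split the difference with a 0.6 mm shift and lower.

Request:
jog_arm([
  {"x": 0,"y": 0.015,"z": 0.03,"wx": 0,"wy": 0,"wz": 0},
  {"x": 0,"y": 0,"z": 0.03,"wx": 0,"wy": 0,"wz": 0},
  {"x": 0,"y": 0,"z": 0.03,"wx": 0,"wy": 0,"wz": 0},
  {"x": 0,"y": 0,"z": 0.03,"wx": 0,"wy": 0,"wz": 0},
  {"x": 0,"y": 0,"z": 0.03,"wx": 0,"wy": 0,"wz": 0},
])

```text
time: 18.4
tcp_pos: [0.5104, -0.0336, 0.1878]
orientation: [-180.0, 0.0, 11.5]
contact_force: [-0.9, -0.1, -3.4]
width: 0.018
```

Request:
jog_arm([
  {"x": 0,"y": 0,"z": 0.03,"wx": 0,"wy": 0,"wz": 0},
  {"x": 0,"y": 0,"z": 0.03,"wx": 0,"wy": 0,"wz": 0},
  {"x": 0,"y": 0,"z": 0.03,"wx": 0,"wy": 0,"wz": 0},
  {"x": 0,"y": 0,"z": 0.03,"wx": 0,"wy": 0,"wz": 0},
  {"x": 0,"y": 0,"z": 0.03,"wx": 0,"wy": 0,"wz": 0},
])

```text
time: 18.82
tcp_pos: [0.5104, -0.0336, 0.1818]
orientation: [-180.0, -0.0, 11.5]
contact_force: [-1.0, -0.9, -4.5]
width: 0.0179
```

Request:
jog_arm([
  {"x": 0,"y": 0,"z": 0.03,"wx": 0,"wy": 0,"wz": 0},
  {"x": 0,"y": 0,"z": 0.03,"wx": 0,"wy": 0,"wz": 0},
  {"x": 0,"y": 0,"z": 0.03,"wx": 0,"wy": 0,"wz": 0},
  {"x": 0,"y": 0,"z": 0.03,"wx": 0,"wy": 0,"wz": 0},
  {"x": 0,"y": 0,"z": 0.02,"wx": 0,"wy": 0,"wz": 0},
])

```text
time: 19.23
tcp_pos: [0.5104, -0.0336, 0.1762]
orientation: [-180.0, 0.0, 11.5]
contact_force: [-0.7, -0.8, -5.1]
width: 0.0181
```

No side load, and the foot is now below the open run's floor level. I'll creep the last 2–3 mm.

Request:
jog_arm([
  {"x": 0,"y": 0,"z": 0.02,"wx": 0,"wy": 0,"wz": 0},
  {"x": 0,"y": 0,"z": 0.01,"wx": 0,"wy": 0,"wz": 0},
  {"x": 0,"y": 0,"z": 0.01,"wx": 0,"wy": 0,"wz": 0},
  {"x": 0,"y": 0,"z": 0.01,"wx": 0,"wy": 0,"wz": 0},
  {"x": 0,"y": 0,"z": 0,"wx": 0,"wy": 0,"wz": 0},
])

```text
time: 19.65
tcp_pos: [0.5104, -0.0336, 0.1743]
orientation: [180.0, 0.0, 11.5]
contact_force: [-0.2, 0.4, -5.3]
width: 0.018
```

Request:
jog_arm([
  {"x": 0,"y": 0,"z": 0.01,"wx": 0,"wy": 0,"wz": 0},
  {"x": 0,"y": 0,"z": 0,"wx": 0,"wy": 0,"wz": 0},
  {"x": 0,"y": 0,"z": 0,"wx": 0,"wy": 0,"wz": 0},
  {"x": 0,"y": 0,"z": 0,"wx": 0,"wy": 0,"wz": 0},
  {"x": 0,"y": 0,"z": 0,"wx": 0,"wy": 0,"wz": 0},
])

```text
time: 20.07
tcp_pos: [0.5104, -0.0336, 0.1739]
orientation: [180.0, -0.0, 11.5]
contact_force: [-0.3, -0.6, -4.0]
width: 0.0177
```

Request:
jog_arm([
  {"x": 0,"y": 0,"z": 0.01,"wx": 0,"wy": 0,"wz": 0},
  {"x": 0,"y": 0,"z": 0,"wx": 0,"wy": 0,"wz": 0},
  {"x": 0,"y": 0,"z": 0,"wx": 0,"wy": 0,"wz": 0},
  {"x": 0,"y": 0,"z": 0,"wx": 0,"wy": 0,"wz": 0},
  {"x": 0,"y": 0,"z": 0,"wx": 0,"wy": 0,"wz": 0},
])

```text
time: 20.48
tcp_pos: [0.5104, -0.0336, 0.1735]
orientation: [-180.0, 0.0, 11.5]
contact_force: [0.0, 0.2, -4.9]
width: 0.0179
```

Request:
jog_arm([
  {"x": 0,"y": 0,"z": 0.01,"wx": 0,"wy": 0,"wz": 0},
  {"x": 0,"y": 0,"z": 0,"wx": 0,"wy": 0,"wz": 0},
  {"x": 0,"y": 0,"z": 0,"wx": 0,"wy": 0,"wz": 0},
  {"x": 0,"y": 0,"z": 0,"wx": 0,"wy": 0,"wz": 0},
  {"x": 0,"y": 0,"z": 0,"wx": 0,"wy": 0,"wz": 0},
])

```text
time: 20.9
tcp_pos: [0.5105, -0.0337, 0.1734]
orientation: [180.0, -0.0, 11.5]
contact_force: [-1.4, -0.1, 3.0]
width: 0.0179
```

The pocket floor is felt at TCP z 0.1734, which is 6 mm below the run floor. Release.

Request:
jog_arm([
  {"x": 0,"y": 0,"z": 0,"wx": 0,"wy": 0,"wz": 0},
  {"x": 0,"y": 0,"z": 0,"wx": 0,"wy": 0,"wz": 0},
  {"x": 0,"y": 0,"z": 0,"wx": 0,"wy": 0,"wz": 0},
  {"x": 0,"y": 0,"z": 0,"wx": 0,"wy": 0,"wz": 0},
  {"x": 0,"y": 0,"z": 0,"wx": 0,"wy": 0,"wz": 0},
], fingers=0.3)

```text
time: 21.32
tcp_pos: [0.5104, -0.0336, 0.1731]
orientation: [180.0, -0.0, 11.5]
contact_force: [0.6, 0.0, -0.5]
width: 0.0483
```

Request:
jog_arm([
  {"x": 0,"y": 0,"z": 0,"wx": 0,"wy": 0,"wz": 0},
  {"x": 0,"y": 0,"z": 0,"wx": 0,"wy": 0,"wz": 0},
  {"x": 0,"y": 0,"z": 0,"wx": 0,"wy": 0,"wz": 0},
  {"x": 0,"y": 0,"z": 0,"wx": 0,"wy": 0,"wz": 0},
  {"x": 0,"y": 0,"z": 0,"wx": 0,"wy": 0,"wz": 0},
])

```text
time: 21.73
tcp_pos: [0.5104, -0.0336, 0.1731]
orientation: [180.0, 0.0, 11.5]
contact_force: [0.1, -0.1, 0.0]
width: 0.0593
```

Request:
jog_arm([
  {"x": 0,"y": 0,"z": -0.2,"wx": 0,"wy": 0,"wz": 0},
  {"x": 0,"y": 0,"z": -0.4,"wx": 0,"wy": 0,"wz": 0},
  {"x": 0,"y": 0,"z": -0.6,"wx": 0,"wy": 0,"wz": 0},
  {"x": 0,"y": 0,"z": -0.8,"wx": 0,"wy": 0,"wz": 0},
  {"x": 0,"y": 0,"z": -0.8,"wx": 0,"wy": 0,"wz": 0},
])

```text
time: 22.15
tcp_pos: [0.5099, -0.0336, 0.2866]
orientation: [-180.0, 0.0, 11.5]
contact_force: [0.9, 0.3, 0.2]
width: 0.0592
```

Request:
jog_arm([
  {"x": 0,"y": 0.5,"z": -0.6,"wx": 0,"wy": 0,"wz": 0},
  {"x": 0,"y": 0.8,"z": -0.5,"wx": 0,"wy": 0,"wz": 0},
  {"x": 0,"y": 0.8,"z": -0.5,"wx": 0,"wy": 0,"wz": 0},
  {"x": 0,"y": 0.6,"z": -0.4,"wx": 0,"wy": 0,"wz": 0},
  {"x": 0,"y": 0,"z": 0,"wx": 0,"wy": 0,"wz": 0},
])

```text
time: 22.57
tcp_pos: [0.5335, -0.1429, 0.3694]
orientation: [179.8, -0.3, 11.4]
contact_force: [-0.2, 0.1, 0.2]
width: 0.0593
```

```bash
python3 - <<'E'
from al import *
s=bot.state();t=(s['tcp_pos'],s['orientation']); print(s['time'],t,s['contact_force'])
p,d=bot.grab_frame("wrist"); cv2.imwrite("pics/w8.png",p[:,:,::-1])
s=bot.state()
X=cloud("wrist",d,t); z=X[...,2]; a=(X[...,:2]-RO)@EX; b=(X[...,:2]-RO)@EY
r=np.arange(480)[:,None]+0*z; sat=p.astype(int).max(2)-p.astype(int).min(2)
for zc in (.055,.166,.208):
    m=(r<275)&(a>-.02)&(a<.1)&(b>-.12)&(b<-.02)&(abs(z-zc)<(.008 if zc!=.166 else .005))&(sat<40)
    if m.sum()<9: print(zc,m.sum());continue
    k=np.linalg.lstsq(np.c_[a[m],b[m],np.ones(m.sum())],z[m],rcond=None)[0]
    print(zc,m.sum(),np.median(z[m]),cv2.minAreaRect((np.c_[a[m],b[m]]*1000).astype(np.float32)),"tilt",np.degrees(k[:2]))
for c in("side","scene"):
    p,d=bot.grab_frame(c); cv2.imwrite(f"pics/{c}8.png",p[:,:,::-1])
    X=cloud(c,d);z=X[...,2]; a=(X[...,:2]-RO)@EX; b=(X[...,:2]-RO)@EY
    m=(a>-.01)&(a<.04)&(b>-.12)&(b<-.02)&(abs(z-.208)<.005); print(c,"post top",m.sum(),np.median(z[m]),a[m].mean(),b[m].mean())
    if c=="scene": cv2.imwrite("pics/scene8c.png",cv2.resize(p[100:300,180:400,::-1],(660,600),interpolation=cv2.INTER_CUBIC))
E
```

```text
22.5667 (array([ 0.53354433, -0.14294314,  0.3693904 ]), array([179.82433271,  -0.25202958,  11.35390658])) [-0.19942566  0.11254368  0.15555518]
0.055 1003 0.05290548165309761 ((44.44761657714844, -68.70557403564453), (59.67611312866211, 49.2664909362793), 0.056474898010492325) tilt [-1.65584766 -0.10834332]
0.166 266 0.16529359740331517 ((10.188465118408203, -88.06078338623047), (62.39936065673828, 29.355512619018555), 85.25399780273438) tilt [-0.24601066  4.46193707]
0.208 396 0.20705123582218227 ((13.618189811706543, -68.26507568359375), (17.9603214263916, 17.094388961791992), 89.87960052490234) tilt [-1.19295921  0.79302141]
side post top 52 0.20822913107228375 0.01256199517078817 -0.06579716140206647
scene post top 68 0.2082699712992555 0.015096389094636894 -0.06845755386354738
```

View pics/scene8c.png

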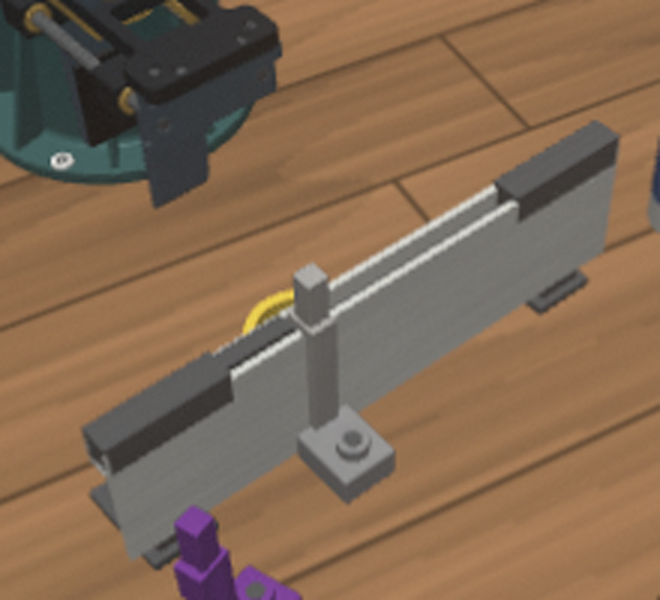

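View pics/w8.png

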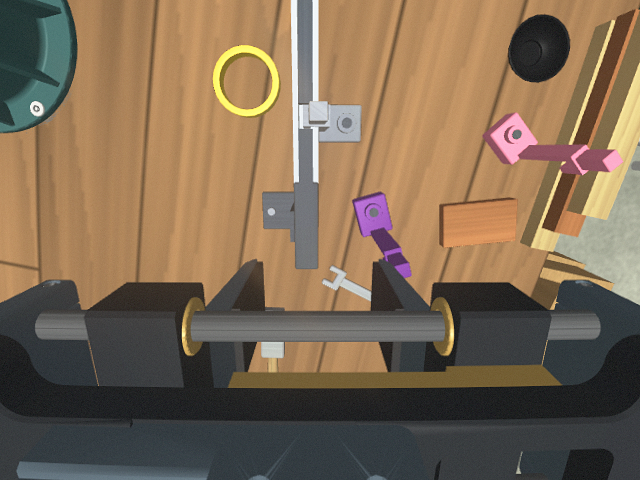

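Post top is at z 0.208 (183 + 25 mm, so home), the lean is about 2°, and the gripper is clear. I'll let it settle, then hand in.

Request:
jog_arm([
  {"x": 0,"y": 0,"z": 0,"wx": 0,"wy": 0,"wz": 0},
  {"x": 0,"y": 0,"z": 0,"wx": 0,"wy": 0,"wz": 0},
  {"x": 0,"y": 0,"z": 0,"wx": 0,"wy": 0,"wz": 0},
  {"x": 0,"y": 0,"z": 0,"wx": 0,"wy": 0,"wz": 0},
  {"x": 0,"y": 0,"z": 0,"wx": 0,"wy": 0,"wz": 0},
])

```text
time: 23.13
tcp_pos: [0.5318, -0.1391, 0.3649]
orientation: [-180.0, 0.0, 11.5]
contact_force: [-0.8, 0.3, 0.3]
width: 0.0596
```

```bash
python3 - <<'E'
from al import *
s=bot.state();t=(s['tcp_pos'],s['orientation'])
p,d=bot.grab_frame("wrist")
X=cloud("wrist",d,t); z=X[...,2]; a=(X[...,:2]-RO)@EX; b=(X[...,:2]-RO)@EY
m=(a>-.01)&(a<.04)&(b>-.12)&(b<-.02)&(abs(z-.208)<.005); print(m.sum(),np.median(z[m]),a[m].mean(),b[m].mean())
print(bot.job_done(), bot.state()['time'])
E
```

```text
398 0.2069468352068486 0.013541612061393284 -0.06844454318519731
the job is handed in; nothing more can be done
the job is handed in; nothing more can be done
```

The grey casting is hanging on the rail with its foot home in the pocket behind the lip, released, and the job is handed in. That took about 23 s of the 58 s allowed; no verdict was reported.

- **Path:** I gripped the post and set the foot down on the open run at rail y ≈ +81 mm. I then slid it along the floor until it touched the lip, lifted it 14 mm, crossed about 36 mm and lowered it.
- **Forces:** The highest contact I read was about 14 N at the first touchdown (limit 22 N). The lip touch was about 2 N and the pocket floor about 8 N. These are readings at the end of each move, so brief peaks in between are not covered.
- **Final position:** The pocket floor was felt 6 mm below the run floor, as specified. After release the post top read z 0.207–0.208 m from all three cameras; fully home would be 0.208.
- **Lean and rest:** The casting leans about 1–2°. Its position was unchanged in a second look about 0.6 s later, and the gripper was well clear.
- **Bystanders:** All the bystanders and both look-alikes looked undisturbed in the pictures. I did not measure their positions.
- **Disagreement:** Touch and the wrist camera put the lip about 1.5 mm apart. I aimed between the two, and the foot went in with no side force.

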